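# Zero and set the coffee grinder, then rack its care tools

## Task

The coffee grinder has just been cleaned: turn its adjustment ring clockwise until the burrs touch (pointer at the red dot), then back it off counterclockwise by three clicks, to the third white dot. Push the grounds drawer fully shut and lay every care tool lying on the counter into a cradle of its own on the rack, handle centred and resting down in both forks, without shifting the glass cup or the espresso cup.

Things in the scene. Friction and masses are not known exactly. Their poses are not given: they have to be found in the camera images.
- spatula: Spatula: light wood handle, orange silicone blade. 185 mm long, 0.06 to 0.11 kg. Handle: straight 20 x 20 mm bar from 70 mm behind to 65 mm ahead of the origin along the tool's x; the head (up to 44 mm wide, no thicker than the handle) goes on to x = +116 mm. Origin on the handle's middle line, 10 mm up when lying flat; z up. May be absent (None).
- brush: Cleaning brush: dark brown handle, black bristle block. 185 mm long, 0.06 to 0.11 kg. Handle: straight 20 x 20 mm bar from 70 mm behind to 65 mm ahead of the origin along the tool's x; the head (up to 44 mm wide, no thicker than the handle) goes on to x = +116 mm. Origin on the handle's middle line, 10 mm up when lying flat; z up. May be absent (None).
- scoop: Scoop: blue handle, round steel bowl (44 mm across, 20 mm high). 185 mm long, 0.06 to 0.11 kg. Handle: straight 20 x 20 mm bar from 70 mm behind to 65 mm ahead of the origin along the tool's x; the head (up to 44 mm wide, no thicker than the handle) goes on to x = +116 mm. Origin on the handle's middle line, 10 mm up when lying flat; z up. May be absent (None).
- scraper: Scraper: green handle, black ferrule and flat steel blade. 185 mm long, 0.06 to 0.11 kg. Handle: straight 20 x 20 mm bar from 70 mm behind to 65 mm ahead of the origin along the tool's x; the head (up to 44 mm wide, no thicker than the handle) goes on to x = +116 mm. Origin on the handle's middle line, 10 mm up when lying flat; z up. May be absent (None).
- slot0 (a point): Cradle 0 of four, all alike, 62 mm apart along the rack's y: point midway between its two forks, at the height of the rail tops on which a handle's underside rests (45 mm above the counter). x axis: the direction in which a handle lies, either way round. The forks stand 40 mm before and behind this point; between them is free room for fingers.
- slot1 (a point): Cradle 1 of four, all alike, 62 mm apart along the rack's y: point midway between its two forks, at the height of the rail tops on which a handle's underside rests (45 mm above the counter). x axis: the direction in which a handle lies, either way round. The forks stand 40 mm before and behind this point; between them is free room for fingers.
- slot2 (a point): Cradle 2 of four, all alike, 62 mm apart along the rack's y: point midway between its two forks, at the height of the rail tops on which a handle's underside rests (45 mm above the counter). x axis: the direction in which a handle lies, either way round. The forks stand 40 mm before and behind this point; between them is free room for fingers.
- slot3 (a point): Cradle 3 of four, all alike, 62 mm apart along the rack's y: point midway between its two forks, at the height of the rail tops on which a handle's underside rests (45 mm above the counter). x axis: the direction in which a handle lies, either way round. The forks stand 40 mm before and behind this point; between them is free room for fingers.
- rack: Fixed low rack: white pegboard foot 130 x 270 x 12 mm, two light wood rails along y (at x = +-40 mm, tops 45 mm up), and on the rails four pairs of open-topped steel wire forks, 26 mm wide inside at the bottom, flaring to 43 mm at their tips 82 mm above the counter. Origin under the centre of the foot; x along the handles' direction.
- grinder: Fixed coffee grinder: black base 200 x 130 x 80 mm (x, y, z), tower 108 mm across with its axis at x = +15 mm, black collar 144 mm across, top 200 mm up. Origin under the base's centre; drawer side -x. Nine dots on the collar, 20 degrees = one click apart: the big red one on the +x side marks burrs touching; white ones follow counterclockwise seen from above.
- ring (a joint): Angle (rad) of the dark steel ring (104 mm across) on the grinder; a yellow pointer on it stands at the end of its own +x. 0 = burrs touching, a hard stop, pointer at the red dot. Grows counterclockwise seen from above (coarser) to at most 2.9. One click = one dot = 0.349 rad. Turns with about 0.12 Nm, stays where left; the clicks are seen by the dots, not felt.
- ring_grip (a point): Point on the ring's axis inside its raised grip bar, 246 mm above the counter. The bar is 90 mm long along this point's x axis (which points to the yellow pointer and turns with the ring), 14 mm thick, and stands from 222 to 258 mm above the counter; pinch it from above.
- drawer (a joint): How far (m) the grinder's grey grounds drawer is pulled out to the grinder's -x; 0 = fully shut, at most 0.06. Stays where it is left; a push of 2 to 4 N moves it.
- drawer_front (a point): Middle of the drawer's flat front face (110 mm wide, from 8 to 70 mm above the counter), 40 mm above the counter. x axis = the direction to push it shut.
- glass_cup: Glass cup, 68 mm across, 85 mm high. Loose; not part of the job, to be left standing. Origin under its centre.
- espresso_cup: White espresso cup, 62 mm across, 55 mm high. Loose; not part of the job, to be left standing. Origin under its centre.
Mind the look-alikes: they are no part of the job. Leave any purple look-alike of the grinder alone.

How it is judged:
By the outcome, as a careful person would: the job done as asked, in the order asked, and still so for the second after the job is handed in, with the robot touching nothing.
Of spatula, brush, scoop, scraper only 3 to 4 are there at a start; the rules pass over those that are not, and their reading is None.
At some moment in a run one of spatula, brush, scoop, scraper may be knocked a few centimetres aside while the robot is not near it.
Once in a run the grip may slacken for a moment while it holds something.
It also fails if it takes over 210 s, if anything falls off the work surface, if the arm or the gripper's body presses on something with over 40 N, if the wrist force passes 120 N, or if a joint passes its speed limit or range.

## Robot

A 7-joint arm with a two-finger parallel gripper is mounted at the origin on the work surface. World frame = base frame: x ahead of the robot, y to its left, z up, the work surface at z = 0. Lengths are in m, angles in rad, forces in N, time in s.
With the tool pointing down it reaches from about 0.425 to 0.925 m from the base axis. Payload 6.8 kg.
Tool frame: the origin (TCP) lies midway between the tips of the shut fingers; the grasp point (between the pads) lies 19 mm behind it; z points along the fingers, y is the line along which they close (so a half turn about z gives the same grasp; the last joint's range is limited). The gripper opens to 85 mm and grips with 20 to 120 N. Pads are 22 mm wide; open, the fingers measure 114 mm over their backs; the gripper's body (76 mm by 85 mm) begins 54 mm behind the grasp point. The pads swing forward as they close: fully open they stand 13 mm farther back than shut.
Start: joints at [1.24, 0.477, 0.022, 1.555, -0.011, 1.109, -0.083], TCP at [0.149, -0.658, 0.231] pointing down, gripper open.
Joint ranges: [-2.96, 2.96], [-0.34, 2.1], [-1.41, 1.46], [0.24, 2.44], [-1.37, 4.51], [0.17, 1.92], [-2.96, 2.96]. Speed limits (rad/s): [2.39, 2.39, 3.14, 3.14, 3.14, 3.14, 3.14].

## Interface

Orientations are given as a unit quaternion [w, x, y, z].
In Python, from station import readout, imaging, hand_in gives the robot as it stands.
- The arm moves only by the tool drive_tool, never from a script. Its argument "series" is a list of rows, each a list of 5 numbers: the shift along the tool's x, y, z in cm, then the turn about the tool's z in degrees, then the closure, from -1 (fully open) to 1 (shut). A call has 1 to 8 rows; each row shifts and turns the commanded pose from where the row before left it, along the tool's axes as they then stand; what a row does not reach is not made up. A row lasts 1/10 s, in which the tool goes at most 50 mm and 8.59 degrees, less where a joint would pass 70% of its speed; a pose out of reach is approached as far as the arm can. A call with a gripper value outside its range is refused whole. The fingers move at their own pace and stop on an object; "squeeze" is the grip in N (left out, the last holds). Time passes only in rows, so rows that do not move let the fingers close. It gives the time, the measured TCP pose, the force, the opening and the grip force at its end, in the units of the state.
- readout.get_obs(): the state, without advancing time (a new reading comes with each control period).
- imaging.read_camera(name): name is "scene" or "top" or "wrist"; returns the picture (480x640x3 uint8, red, green, blue); there is no depth.
- imaging.camera_model(name): a dict with "vfov" (degrees; the focal length in pixels is half the picture's height over the tangent of half this angle, whatever the lens; pixels are square), "cx", "cy" (the principal point, pixels), "xyz" and "orientation" of the camera in the world. Camera axes: x right, y down, z forward; pixel columns grow to the right and rows downward; lengths in m; the calibration is good to about 2 mm. A picture is of the moment at which its call begins: read the wrist's pose just before it. camera_model takes no time and is no camera call; for the wrist camera it gives the pose at the moment of the call.
- hand_in(): hands the job in; it is judged then, once.
Trained networks look in the newest picture that a camera, given by its name, has taken for a name from the list of things; names that differ only in an ending like _2 or _b are one class to them, and where a whole thing is asked for, a point or a joint stands for the part that bears it (a point fixed in the world has none). Each returns a list of dicts, best first, with "conf" (0 to 1); they miss things now and then, are a little off and sometimes report something else, mostly with a low value. They report only what shows in the picture. A call takes as long as a camera call. They do not tell look-alikes from the thing itself.
- imaging.cut_out(thing, camera): "mask" (480x640 bool, what is visible of it) and "centre" ([column, row] in pixels, amid what is visible of it).
The state is a dict: "t": time; "q": joint angles; "joint_vel": joint speeds; "joint_torque": joint torques, N m; "eef_pos": TCP position; "tool_rot": TCP orientation; "contact_force": force on the tool from outside, world axes, zero at the start; "torque": the same for the moment, N m; "gripper_width": opening from 0.0 (shut) to 1.0 (fully open); "grasp_force": force on a finger pad.
Only numpy, scipy, OpenCV 4.12 (cv2) and the standard library are available. Lean on these libraries where they do the work, as an engineer would, in place of code of your own. Each camera call takes 0.05 s, during which the arm holds its last target. There are 200 camera calls.

## Working session

There is one attempt and no reset: what is moved stays moved. The work goes in short steps, Python scripts to look and compute and a tool call to move; the robot and the scene stay as the last step left them, time stands still between calls to the robot, and variables do not carry over. Pictures are saved under pics/ and viewed, at most 14 in all, crops included, and the job is handed in when it is done.

Besides the shell and the picture viewer there is one more tool, called after "Emit:" by a JSON object that holds its "method" and its "body". drive_tool: Moves the arm, as the interface text tells. Its arguments: {"type":"object","properties":{"series":{"type":"array"},"squeeze":{"type":"number"}},"required":["series"]}

```bash
mkdir -p pics; ls; cat > h.py <<'E'
import numpy as np, cv2
from scipy.spatial.transform import Rotation as R
from station import readout, imaging
def rot(q): return R.from_quat([q[1],q[2],q[3],q[0]]).as_matrix()
def cam(n):
    m=imaging.camera_model(n); f=240/np.tan(np.radians(m['vfov'])/2)
    return f,m['cx'],m['cy'],np.array(m['xyz']),rot(m['orientation']),m
def ray(n,uv,z,c=None):
    f,cx,cy,p,Rm,_=c or cam(n); d=Rm@np.array([(uv[0]-cx)/f,(uv[1]-cy)/f,1]); return p+d*(z-p[2])/d[2]
def proj(n,X,c=None):
    f,cx,cy,p,Rm,_=c or cam(n); v=Rm.T@(np.array(X)-p); return [f*v[0]/v[2]+cx,f*v[1]/v[2]+cy]
def snap(n,fn=None):
    im=imaging.read_camera(n)
    if fn: cv2.imwrite('pics/'+fn,cv2.cvtColor(im,cv2.COLOR_RGB2BGR))
    return im
E
python3 - <<'E'
from h import *
for n in ['scene','top']:
    print(n,imaging.camera_model(n)); snap(n,n+'0.png')
    for t in ['spatula','brush','scoop','scraper','rack','grinder','ring','drawer','glass_cup','espresso_cup']:
        print(t,[(round(d['conf'],2),np.round(d['centre']).tolist(),int(d['mask'].sum())) for d in imaging.cut_out(t,n)][:4])
print(imaging.camera_model('wrist'));o=readout.get_obs();print(o)
E
```

```text
pics
scene {'vfov': 47.686025963397086, 'cx': 322.62296639868987, 'cy': 241.6768523289535, 'xyz': array([1.04532711, 0.69477351, 1.13707756]), 'orientation': array([-0.1223039 ,  0.30572561,  0.87880063, -0.3453738 ])}
spatula [(0.89, [331.0, 267.0], 559), (0.7, [270.0, 222.0], 680)]
brush [(0.97, [291.0, 319.0], 825)]
scoop [(0.56, [240.0, 322.0], 719)]
scraper [(0.86, [322.0, 306.0], 653)]
rack [(0.71, [396.0, 375.0], 6446)]
grinder [(0.83, [331.0, 180.0], 4655)]
ring [(0.85, [326.0, 146.0], 928), (0.82, [207.0, 195.0], 1167), (0.3, [335.0, 263.0], 668)]
drawer [(0.63, [271.0, 220.0], 664), (0.59, [397.0, 372.0], 6310), (0.54, [206.0, 192.0], 1211)]
glass_cup [(0.62, [303.0, 364.0], 1013), (0.36, [243.0, 325.0], 711)]
espresso_cup [(0.57, [241.0, 185.0], 332)]
top {'vfov': 47.53921600991351, 'cx': 319.6570432334935, 'cy': 238.9660579140003, 'xyz': array([ 0.40633007, -0.02397406,  1.50961419]), 'orientation': array([-0.0247257 ,  0.709321  , -0.70433973,  0.01256582])}
spatula [(0.8, [338.0, 261.0], 636)]
brush [(0.72, [311.0, 190.0], 710), (0.19, [331.0, 150.0], 601)]
scoop [(0.65
[... 727 characters left out ...]
 0.02241407,  1.55540245, -0.0115466 ,
        1.10932737, -0.08310586]), 'joint_vel': array([-1.16048876e-04, -7.34344236e-05,  1.90085940e-03,  1.90700549e-03,
       -1.57184627e-03, -6.71198171e-04, -3.83807610e-04]), 'joint_torque': array([-4.88530659e-04, -5.96342969e+01,  1.60633396e+00, -2.81550854e+01,
        1.24413060e-02,  1.63455799e-03,  2.64484311e-05]), 'eef_pos': array([ 0.14915782, -0.6583198 ,  0.23131219]), 'tool_rot': array([-5.14578836e-06,  9.93805022e-01,  1.11137655e-01,  2.39272003e-05]), 'contact_force': array([-0.45303167, -0.03948565,  0.6161776 ]), 'torque': array([-0.03857405,  0.00298932, -0.02309638]), 'grasp_force': 0.0, 'gripper_width': 0.9956456432240932}
```

View pics/scene0.png

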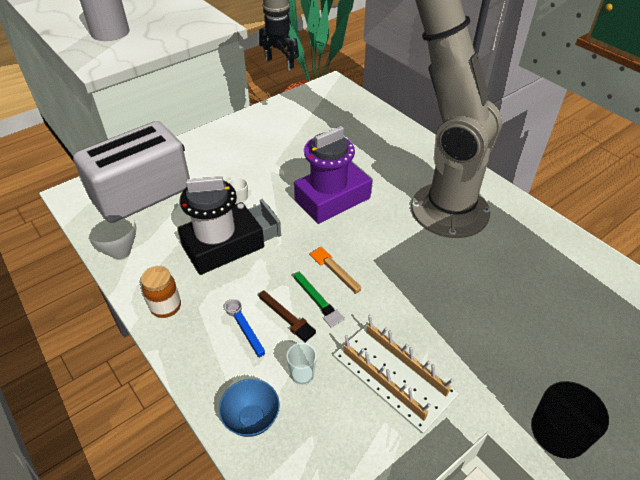

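View pics/top0.png

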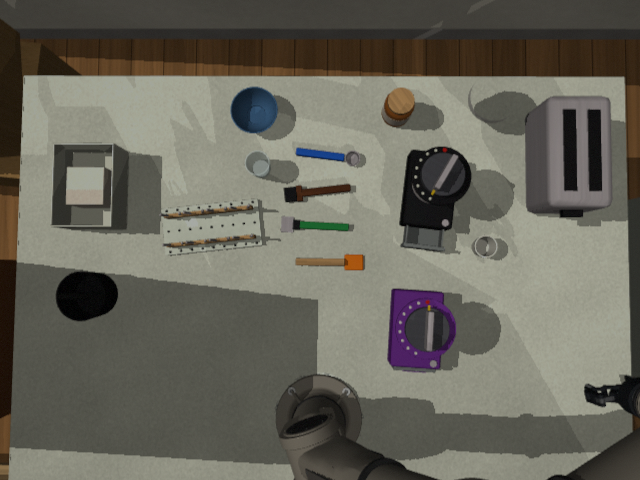

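Top picture: candidates for the grinder are the black one (432,190), with the grey drawer (424,238), and the purple look-alike (420,328), which I leave alone. I choose black. Tools: scoop (327,154), brush (317,190), scraper (316,226), spatula (330,262). Glass cup is at (258,163), espresso cup at (486,246), rack at (213,227).

```bash
python3 - <<'E'
from h import *
im=snap('top'); c=cam('top')
crop=cv2.resize(im[135:260,385:510],(750,750*125//125),interpolation=cv2.INTER_CUBIC)[:600]
cr=cv2.resize(im[140:260,390:510],(600,600),interpolation=cv2.INTER_CUBIC)
cv2.imwrite('pics/crop1.png',cv2.cvtColor(cr,cv2.COLOR_RGB2BGR))
for t in ['spatula','brush','scoop','scraper']:
    d=imaging.cut_out(t,'top')
    if not d: print(t,'none'); continue
    m=d[0]['mask']; ys,xs=np.nonzero(m)
    P=np.array([ray('top',(u,v),0.018,c)[:2] for u,v in zip(xs,ys)])
    r=cv2.minAreaRect(P.astype(np.float32)*1000); 
    mu=P.mean(0);u,s,vt=np.linalg.svd(P-mu,full_matrices=False); a=vt[0]; pr=(P-mu)@a
    w=[np.ptp(((P-mu)@vt[1])[abs(pr-e)<.03]) for e in (pr.min()+.03,pr.max()-.03)]
    print(t,d[0]['conf'],np.round(mu,3),np.round(a,3),'ends',np.round(mu+a*pr.min(),3),np.round(mu+a*pr.max(),3),np.round(w,3))
for t,z in [('glass_cup',.04),('espresso_cup',.03),('rack',.012),('ring',.22),('grinder',.1)]:
    for d in imaging.cut_out(t,'top')[:2]:
        ys,xs=np.nonzero(d['mask']); r=cv2.minAreaRect(np.array([ray('top',(u,v),z,c)[:2]*1000 for u,v in zip(xs,ys)],np.float32))
        print(t,round(d['conf'],2),np.round(ray('top',d['centre'],z,c),3),np.round(r[0]),np.round(r[1]),round(r[2],1))
E
```

```text
spatula 0.77 [ 0.425 -0.042] [-0.013  1.   ] ends [ 0.426 -0.114] [0.424 0.066] [0.038 0.016]
brush 0.94 [0.618 0.022] [-0.123  0.992] ends [ 0.63 -0.08] [0.608 0.101] [0.024 0.041]
scoop 0.67 [0.525 0.03 ] [-0.039 -0.999] ends [0.528 0.109] [ 0.521 -0.078] [0.043 0.022]
scraper 0.87 [0.525 0.03 ] [-0.045 -0.999] ends [0.529 0.112] [ 0.521 -0.076] [0.042 0.023]
glass_cup 0.89 [0.692 0.171 0.04 ] [690. 173.] [72. 68.] 0.7
espresso_cup 0.63 [ 0.47  -0.448  0.03 ] [ 470. -443.] [57. 70.] 0.4
espresso_cup 0.41 [ 0.429 -0.051  0.03 ] [425. -23.] [ 43. 182.] 0.4
rack 0.96 [0.517 0.299 0.012] [518. 305.] [133. 275.] 5.8
rack 0.52 [ 0.485 -0.281  0.012] [ 489. -281.] [111.  57.] 83.2
ring 0.86 [ 0.27  -0.261  0.22 ] [ 267. -254.] [105. 103.] 63.4
ring 0.85 [ 0.628 -0.293  0.22 ] [ 632. -291.] [103. 104.] 0.2
grinder 0.93 [ 0.607 -0.289  0.1  ] [ 590. -295.] [171. 276.] 81.6
grinder 0.7 [ 0.252 -0.258  0.1  ] [ 248. -261.] [168. 208.] 86.8
```

View pics/crop1.png

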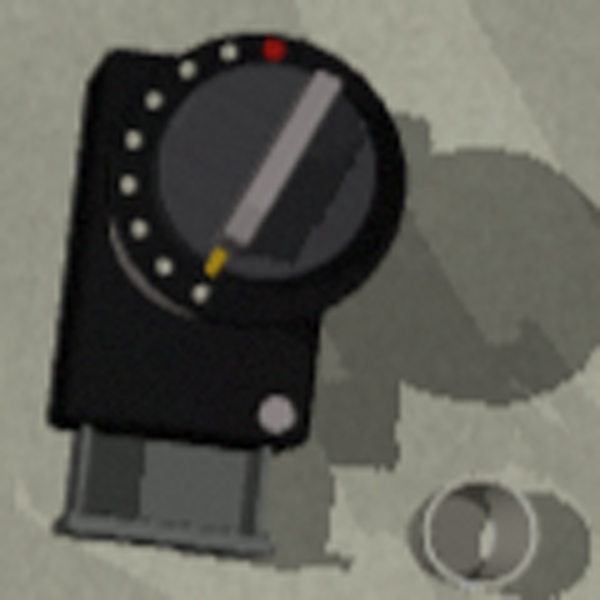

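The crop shows the black grinder with the pointer (215,263) near the 8th white dot (201,293). The red dot is at (275,48), so it's the right one. Moving above the ring.

Emit:
{"method": "drive_tool", "body": {"series": [[3.4,-1.6,-1.5,0,-1],[3.4,-1.6,-1.5,0,-1],[3.4,-1.6,-1.5,0,-1],[3.4,-1.6,-1.5,0,-1],[3.4,-1.6,-1.5,0,-1],[3.4,-1.6,-1.5,0,-1],[3.4,-1.6,-1.5,0,-1],[3.4,-1.6,-1.5,0,-1]]}}

```text
t: 2.4
eef_pos: [0.3872, -0.4723, 0.3522]
tool_rot: [0.0, 0.994, 0.111, 0.0]
contact_force: [0.2, -0.4, 0.2]
gripper_width: 1.002
grasp_force: 0.0
```

Emit:
{"method": "drive_tool", "body": {"series": [[3.4,-1.6,-0.5,0,-1],[3.4,-1.6,-0.5,0,-1],[3.4,-1.6,-0.5,0,-1],[3.4,-1.6,-0.5,0,-1],[3.4,-1.6,-0.5,0,-1],[3.4,-1.6,-0.5,0,-1],[3.4,-1.6,-0.5,0,-1],[0,0,0,0,-1]]}}

```text
t: 3.2
eef_pos: [0.5981, -0.3053, 0.3864]
tool_rot: [-0.002, 0.993, 0.116, 0.001]
contact_force: [0.6, 0.9, 0.6]
gripper_width: 1.001
grasp_force: 0.0
```

```bash
cat >> h.py <<'E'
def yaw():
    M=rot(readout.get_obs()['tool_rot']); return np.degrees(np.arctan2(M[1,0],M[0,0]))
def plan(target,yw=None):
    o=readout.get_obs(); M=rot(o['tool_rot']); d=M.T@(np.array(target)-o['eef_pos'])*100
    y=yaw(); print('t',round(o['t'],2),'pos',np.round(o['eef_pos'],4),'yaw',round(y,2),'q7',round(o['q'][6],3),'-> tool cm',np.round(d,2), '' if yw is None else 'turn %.2f'%-((yw-y+180)%360-180))
def state():
    o=readout.get_obs(); print('t',round(o['t'],2),'pos',np.round(o['eef_pos'],4),'yaw',round(yaw(),2),'q',np.round(o['q'],2),'F',np.round(o['contact_force'],1),'w',round(o['gripper_width'],3),'g',round(o['grasp_force'],1))
def circ(P):
    P=np.asarray(P,float); A=np.c_[2*P,np.ones(len(P))]; s=np.linalg.lstsq(A,(P**2).sum(1),rcond=None)[0]; return s[:2],np.sqrt(s[2]+s[:2]@s[:2])
E
python3 - <<'E'
from h import *
c=cam('top')
D=[(275,48),(229,51),(188,69),(153,99),(133,139),(128,184),(138,228),(163,267),(201,293)]
P=np.array([ray('top',(390+u/5-.4,140+v/5-.4),.2,c)[:2] for u,v in D])
o,r=circ(P); print('centre',o,r,np.round(np.degrees(np.unwrap(np.arctan2(*(P-o)[:,::-1].T))),1))
for z in(.2,.21,.222):
    p=ray('top',(390+215/5-.4,140+263/5-.4),z,c)[:2]-o; print(z,np.degrees(np.arctan2(p[1],p[0])),np.linalg.norm(p))
state(); snap('wrist','w1.png'); print(proj('wrist',[*o,.222]))
plan([*o,.42])
E
```

```text
centre [ 0.63168845 -0.29380315] 0.06326520488201785 [ -7.2  13.   32.8  53.3  73.1  93.2 113.1 133.4 153.5]
0.2 152.91206410228227 0.046798477217630544
0.21 151.68134015258832 0.04892266591045459
0.222 150.33924583187985 0.05149877507057386
t 3.2 pos [ 0.5981 -0.3053  0.3864] yaw 13.29 q [ 0.51  0.39 -0.19  1.34  0.07  1.42 -1.01] F [0.6 0.9 0.6] w 1.001 g 0.0
[np.float64(310.17840698953273), np.float64(172.1535986098383)]
t 3.25 pos [ 0.5958 -0.3084  0.3861] yaw 13.08 q7 -1.012 -> tool cm [ 3.83 -0.61 -3.38]
```

View pics/w1.png

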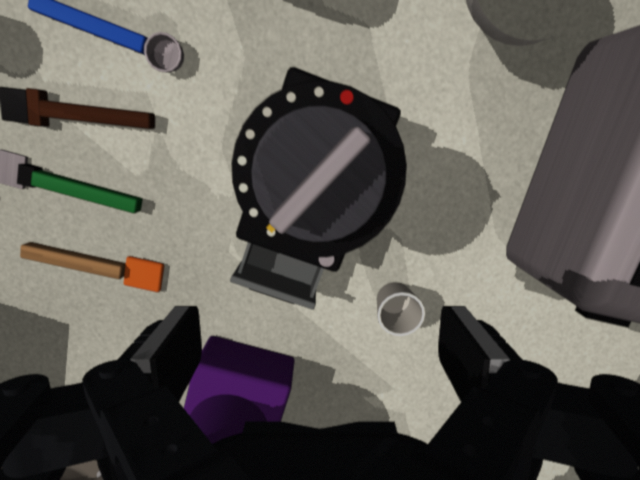

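The wrist view confirms the black grinder's ring at (318,175), with the yellow pointer (271,230) over the last white dot and the red dot at (347,97). Shift over the axis, then turn the tool to the bar.

Emit:
{"method": "drive_tool", "body": {"series": [[1.8,-0.3,0,0,-1],[1.8,-0.3,0,0,-1],[0,0,0,-8.5,-1],[0,0,0,-8.5,-1],[0,0,0,-8.5,-1],[0,0,0,-8.5,-1],[0,0,0,-8.5,-1],[0,0,0,-8.5,-1]]}}

```text
t: 4.05
eef_pos: [0.6261, -0.2995, 0.3862]
tool_rot: [0.0, 0.848, 0.53, -0.001]
contact_force: [1.2, 0.9, 0.0]
gripper_width: 1.002
grasp_force: 0.0
```

Emit:
{"method": "drive_tool", "body": {"series": [[0,0,0,-8.5,-1],[0,0,0,-8.5,-1],[0,0,0,-8.5,-1],[0,0,0,-8.5,-1],[0,0,0,-8.5,-1],[0,0,0,-8.5,-1],[0,0,0,-8.5,-1],[0,0,0,-8.5,-1]]}}

```text
t: 4.85
eef_pos: [0.6261, -0.2996, 0.3861]
tool_rot: [-0.0, 0.407, 0.913, -0.001]
contact_force: [-0.3, 0.0, -0.1]
gripper_width: 1.001
grasp_force: 0.0
```

Emit:
{"method": "drive_tool", "body": {"series": [[0,0,0,-8.5,-1],[0,0,0,-8.5,-1],[0,0,0,0,-1],[0,0,0,0,-1],[0,0,0,0,-1]]}}

```text
t: 5.35
eef_pos: [0.6269, -0.2984, 0.3863]
tool_rot: [-0.0, 0.271, 0.963, -0.0]
contact_force: [0.6, 0.5, 0.1]
gripper_width: 1.0
grasp_force: 0.0
```

```bash
python3 - <<'E'
from h import *
state(); plan([.6317,-.2938,.228],150.5)
E
```

```text
t 5.35 pos [ 0.6269 -0.2984  0.3863] yaw 148.55 q [ 0.75  0.49 -0.63  1.25  0.28  1.48  1.17] F [0.6 0.5 0.1] w 1.0 g 0.0
t 5.35 pos [ 0.6269 -0.2984  0.3863] yaw 148.55 q7 1.175 -> tool cm [-0.17  0.65 15.83] turn -1.95
```

Emit:
{"method": "drive_tool", "body": {"series": [[-0.2,0.6,2,-2,-1],[0,0,3,0,-1],[0,0,3,0,-1],[0,0,3,0,-1],[0,0,0,0,-1],[0,0,0,0,-1]]}}

```text
t: 5.95
eef_pos: [0.6322, -0.2938, 0.2768]
tool_rot: [-0.0, 0.253, 0.967, -0.0]
contact_force: [1.0, -0.1, 0.9]
gripper_width: 1.0
grasp_force: 0.0
```

```bash
python3 - <<'E'
from h import *
state(); plan([.6317,-.2938,.228],150.5)
E
```

```text
t 5.95 pos [ 0.6322 -0.2938  0.2768] yaw 150.69 q [ 0.75  0.55 -0.62  1.41  0.33  1.28  1.16] F [ 1.  -0.1  0.9] w 1.0 g 0.0
t 5.95 pos [ 0.6322 -0.2938  0.2768] yaw 150.69 q7 1.164 -> tool cm [ 0.04 -0.02  4.88] turn 0.19
```

Emit:
{"method": "drive_tool", "body": {"series": [[0,0,2.5,0,-1],[0,0,2.4,0,-1],[0,0,0,0,1],[0,0,0,0,1],[0,0,0,0,1],[0,0,0,0,1],[0,0,0,0,1],[0,0,0,0,1]], "squeeze": 45}}

```text
t: 6.75
eef_pos: [0.6322, -0.2949, 0.229]
tool_rot: [0.001, 0.253, 0.967, -0.001]
contact_force: [-2.4, -2.5, 6.4]
gripper_width: 0.154
grasp_force: 46.7
```

Emit:
{"method": "drive_tool", "body": {"series": [[0,0,0,0,1],[0,0,0,0,1],[0,0,0,4,1],[0,0,0,4,1],[0,0,0,4,1],[0,0,0,4,1],[0,0,0,0,1]]}}

```text
t: 7.45
eef_pos: [0.6323, -0.2948, 0.2289]
tool_rot: [0.001, 0.386, 0.923, -0.001]
contact_force: [-2.7, -1.4, 5.6]
gripper_width: 0.153
grasp_force: 46.7
```

```bash
python3 - <<'E'
from h import *
state(); print(readout.get_obs()['torque']); plan([.6317,-.2938,.228],150.5)
E
```

```text
t 7.45 pos [ 0.6323 -0.2948  0.2289] yaw 134.61 q [ 0.71  0.58 -0.55  1.47  0.31  1.19  0.89] F [-2.7 -1.4  5.6] w 0.153 g 46.7
[-0.26672852  0.40562246 -0.11854875]
t 7.45 pos [ 0.6323 -0.2948  0.2289] yaw 134.61 q7 0.89 -> tool cm [0.12 0.02 0.09] turn -15.89
```

Emit:
{"method": "drive_tool", "body": {"series": [[0,0,0,8,1],[0,0,0,8,1],[0,0,0,8,1],[0,0,0,8,1],[0,0,0,8,1],[0,0,0,8,1],[0,0,0,8,1],[0,0,0,8,1]]}}

```text
t: 8.25
eef_pos: [0.6332, -0.2946, 0.2289]
tool_rot: [0.002, 0.817, 0.577, 0.001]
contact_force: [2.0, -2.6, 3.2]
gripper_width: 0.154
grasp_force: 46.3
```

Emit:
{"method": "drive_tool", "body": {"series": [[0,0,0,8,1],[0,0,0,8,1],[0,0,0,8,1],[0,0,0,8,1],[0,0,0,8,1],[0,0,0,8,1],[0,0,0,8,1],[0,0,0,0,1]]}}

```text
t: 9.05
eef_pos: [0.6337, -0.2952, 0.229]
tool_rot: [0.002, 0.992, 0.127, 0.002]
contact_force: [4.4, -4.8, 2.5]
gripper_width: 0.156
grasp_force: 46.1
```

```bash
python3 - <<'E'
from h import *
state(); print(readout.get_obs()['torque']); plan([.6317,-.2938,.228],-7)
E
```

```text
t 9.05 pos [ 0.6337 -0.2952  0.229 ] yaw 14.54 q [ 0.41  0.52 -0.1   1.49  0.06  1.13 -1.01] F [ 4.4 -4.8  2.5] w 0.156 g 46.1
[-0.68501805 -0.30881455 -0.11101779]
t 9.05 pos [ 0.6337 -0.2952  0.229 ] yaw 14.54 q7 -1.014 -> tool cm [-0.16 -0.18  0.1 ] turn 21.54
```

Emit:
{"method": "drive_tool", "body": {"series": [[-0.1,-0.1,0,6,1],[0,0,0,6,1],[0,0,0,5,1],[0,0,0,0,1],[0,0,0,0,1]]}}

```text
t: 9.55
eef_pos: [0.6338, -0.2954, 0.229]
tool_rot: [0.002, 1.0, -0.02, 0.004]
contact_force: [8.8, -7.0, -0.5]
gripper_width: 0.158
grasp_force: 45.7
```

Emit:
{"method": "drive_tool", "body": {"series": [[0,0,0,2,1],[0,0,0,2,1],[0,0,0,0,1],[0,0,0,0,1]]}}

```text
t: 9.95
eef_pos: [0.6337, -0.2955, 0.229]
tool_rot: [0.002, 0.998, -0.055, 0.004]
contact_force: [8.2, -6.3, -1.5]
gripper_width: 0.159
grasp_force: 45.7
```

```bash
python3 - <<'E'
from h import *
state(); print(readout.get_obs()['torque']); plan([.6317,-.2938,.228],-7)
E
```

```text
t 9.95 pos [ 0.6337 -0.2955  0.229 ] yaw -6.27 q [ 0.36  0.52 -0.02  1.5   0.01  1.12 -1.34] F [ 8.2 -6.3 -1.5] w 0.159 g 45.7
[-1.23917585 -1.37360064 -0.16556555]
t 9.95 pos [ 0.6337 -0.2955  0.229 ] yaw -6.27 q7 -1.344 -> tool cm [-0.22 -0.15  0.1 ] turn 0.73
```

Emit:
{"method": "drive_tool", "body": {"series": [[0,0,0,2,1],[0,0,0,2,1],[0,0,0,0,1],[0,0,0,0,1]]}}

```text
t: 10.35
eef_pos: [0.6338, -0.2955, 0.2291]
tool_rot: [0.003, 0.996, -0.087, 0.004]
contact_force: [7.7, -8.3, 0.6]
gripper_width: 0.154
grasp_force: 68.8
```

```bash
python3 - <<'E'
from h import *
state(); print(readout.get_obs()['torque']); plan([.6317,-.2938,.228],-7)
E
```

```text
t 10.35 pos [ 0.6338 -0.2955  0.2291] yaw -9.98 q [ 0.35  0.51 -0.01  1.5   0.01  1.12 -1.4 ] F [ 7.7 -8.3  0.6] w 0.154 g 68.8
[-1.61298948 -1.26646619  1.89566145]
t 10.35 pos [ 0.6338 -0.2955  0.2291] yaw -9.98 q7 -1.404 -> tool cm [-0.23 -0.13  0.1 ] turn -2.98
```

The torque jumped to 1.9 Nm at yaw ≈ -8°, matching the red dot at -7°: the burrs touch. Backing off 60° to yaw ≈ 53.

Emit:
{"method": "drive_tool", "body": {"series": [[0,0,0,-4,1],[0,0,0,-8,1],[0,0,0,-8,1],[0,0,0,-8,1],[0,0,0,-8,1],[0,0,0,-8,1],[0,0,0,-8,1],[0,0,0,0,1]]}}

```text
t: 11.15
eef_pos: [0.6335, -0.2948, 0.229]
tool_rot: [0.003, 0.934, 0.358, 0.003]
contact_force: [8.5, -5.1, 0.4]
gripper_width: 0.156
grasp_force: 45.8
```

Emit:
{"method": "drive_tool", "body": {"series": [[0,0,0,0,1],[0,0,0,0,1]]}}

```text
t: 11.35
eef_pos: [0.6336, -0.2948, 0.229]
tool_rot: [0.003, 0.934, 0.357, 0.003]
contact_force: [8.5, -5.0, -0.3]
gripper_width: 0.156
grasp_force: 45.8
```

```bash
python3 - <<'E'
from h import *
state(); print(readout.get_obs()['torque']); plan([.6317,-.2938,.228],53)
E
```

```text
t 11.35 pos [ 0.6336 -0.2948  0.229 ] yaw 41.78 q [ 0.48  0.52 -0.21  1.49  0.11  1.13 -0.58] F [ 8.5 -5.  -0.3] w 0.156 g 45.8
[-0.88845022 -1.14133576  0.02691126]
t 11.35 pos [ 0.6336 -0.2948  0.229 ] yaw 41.78 q7 -0.583 -> tool cm [-0.07 -0.2   0.1 ] turn -11.22
```

Finish the turn, release, rise and look.

Emit:
{"method": "drive_tool", "body": {"series": [[0,0,0,-6,1],[0,0,0,-5.2,1],[0,0,0,0,1],[0,0,0,0,1],[0,0,0,0,-1],[0,0,0,0,-1],[0,0,0,0,-1],[0,0,0,0,-1]]}}

```text
t: 12.15
eef_pos: [0.6308, -0.2926, 0.2272]
tool_rot: [-0.0, 0.895, 0.446, -0.0]
contact_force: [-0.2, -0.2, -1.4]
gripper_width: 0.826
grasp_force: 0.0
```

Emit:
{"method": "drive_tool", "body": {"series": [[0,0,0,0,-1],[0,0,0,0,-1],[0,0,-3,0,-1],[0,0,-4,0,-1],[0,0,-4,0,-1],[0,0,-4,0,-1],[-4,0,0,0,-1],[0,0,0,0,-1]]}}

```text
t: 12.95
eef_pos: [0.604, -0.3309, 0.3793]
tool_rot: [0.003, 0.897, 0.443, -0.001]
contact_force: [-0.9, -1.3, -1.0]
gripper_width: 1.0
grasp_force: 0.0
```

```bash
python3 - <<'E'
from h import *
state(); im=snap('wrist','w2.png'); c=cam('wrist')
# dots/pointer by colour near the collar
u,v=proj('wrist',[.6317,-.2938,.21],c);print(u,v)
hsv=cv2.cvtColor(im,cv2.COLOR_RGB2HSV)
def blobs(m,z):
    n,l,s,ce=cv2.connectedComponentsWithStats(m.astype(np.uint8))
    for i in range(1,n):
        p=ray('wrist',ce[i],z,c)[:2]-[.6317,-.2938]; r=np.linalg.norm(p)
        if 8<s[i,4]<400 and .035<r<.075: print(ce[i].round(),s[i,4],'r',r.round(4),'ang',np.degrees(np.arctan2(p[1],p[0])).round(1),'abs',(p+[.6317,-.2938]).round(4))
print('white');blobs((hsv[...,1]<60)&(hsv[...,2]>150),.2)
print('red');blobs((hsv[...,1]>150)&(hsv[...,2]>90)&((hsv[...,0]<6)|(hsv[...,0]>174)),.2)
print('yel');blobs((hsv[...,1]>150)&(hsv[...,2]>90)&(abs(hsv[...,0]-25.)<8),.222)
E
```

```text
t 12.95 pos [ 0.604  -0.3309  0.3793] yaw 52.54 q [ 0.56  0.43 -0.23  1.31  0.1   1.42 -0.32] F [-0.9 -1.3 -1. ] w 1.0 g 0.0
318.58334638455744 162.67285105141454
white
[319.  74.] 53 r 0.0645 ang 52.4 abs [ 0.6711 -0.2427]
[348.  79.] 51 r 0.0647 ang 32.9 abs [ 0.686  -0.2586]
[290.  79.] 53 r 0.064 ang 71.8 abs [ 0.6517 -0.233 ]
[373.  94.] 47 r 0.0648 ang 13.4 abs [ 0.6947 -0.2788]
[266.  96.] 56 r 0.0634 ang 91.7 abs [ 0.6298 -0.2305]
[248. 119.] 56 r 0.0627 ang 111.6 abs [ 0.6086 -0.2355]
[240. 147.] 50 r 0.0621 ang 131.8 abs [ 0.5903 -0.2475]
[242. 175.] 46 r 0.0615 ang 152.1 abs [ 0.5773 -0.265 ]
red
[391. 117.] 138 r 0.0647 ang -6.1 abs [ 0.6961 -0.3007]
yel
[320.  86.] 128 r 0.0539 ang 51.7 abs [ 0.6651 -0.2515]
```

View pics/w2.png

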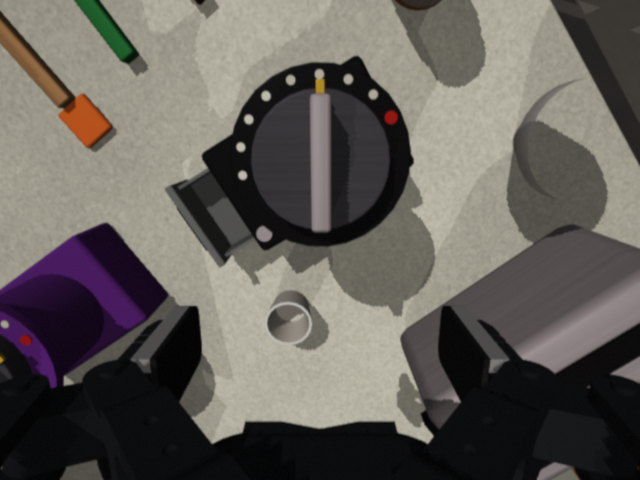

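Pointer (320,86) stands right at the third white dot (319,74), 51.7° against 52.4°, so the ring is done. The drawer front's top edge runs (168,187)–(222,263).

```bash
python3 - <<'E'
from h import *
c=cam('wrist'); a=ray('wrist',(168,187),.07,c);b=ray('wrist',(222,263),.07,c);print(a,b)
ct=cam('top')
for p in [(390+57/5,140+528/5),(390+270/5,140+550/5)]: print(ray('top',p,.07,ct))
m=(a+b)/2;g=np.array([.9925,-.1219]);t=m[:2]-g*.06;print(m,t,np.degrees(np.arctan2(*(a-b)[:2][::-1])))
plan([*t,.30],83);plan([*t,.045],83)
E
```

```text
[ 0.474178   -0.22031909  0.07      ] [ 0.46282671 -0.32529211  0.07      ]
[ 0.46615464 -0.21467145  0.07      ]
[ 0.45532259 -0.32655326  0.07      ]
[ 0.46850236 -0.2728056   0.07      ] [ 0.40895236 -0.2654916 ] 83.82828618179502
t 13.0 pos [ 0.6049 -0.3285  0.3781] yaw 52.65 q7 -0.32 -> tool cm [ -6.86 -19.41   7.79] turn -30.35
t 13.0 pos [ 0.6049 -0.3285  0.3781] yaw 52.65 q7 -0.32 -> tool cm [ -6.81 -19.45  33.29] turn -30.35
```

Emit:
{"method": "drive_tool", "body": {"series": [[-1.7,-4.5,0,0,1],[-1.7,-4.5,0,0,1],[-1.7,-4.5,0,0,1],[-1.7,-4.5,0,0,1],[0,-1.0,2,-7.6,1],[0,0,3,-7.6,1],[0,0,3,-7.6,1],[0,0,3,-7.6,1]]}}

```text
t: 13.8
eef_pos: [0.414, -0.2641, 0.2662]
tool_rot: [0.0, 0.745, 0.667, 0.0]
contact_force: [0.1, 0.1, -0.3]
gripper_width: 0.0
grasp_force: 0.0
```

Emit:
{"method": "drive_tool", "body": {"series": [[0,0,0,0,1],[0,0,0,0,1],[0,0,0,0,1]]}}

```text
t: 14.1
eef_pos: [0.4153, -0.265, 0.2689]
tool_rot: [0.001, 0.748, 0.664, 0.0]
contact_force: [0.7, -0.6, 0.0]
gripper_width: -0.003
grasp_force: 0.0
```

```bash
python3 - <<'E'
from h import *
state();plan([.412,-.266,.045],83)
E
```

```text
t 14.1 pos [ 0.4153 -0.265   0.2689] yaw 83.23 q [ 0.7   0.15 -0.29  1.92  0.05  1.07  0.27] F [ 0.7 -0.6  0. ] w -0.003 g 0.0
t 14.1 pos [ 0.4153 -0.265   0.2689] yaw 83.23 q7 0.274 -> tool cm [-0.12 -0.37 22.39] turn 0.23
```

Emit:
{"method": "drive_tool", "body": {"series": [[0,-0.3,2.8,0,1],[0,0,2.8,0,1],[0,0,2.8,0,1],[0,0,2.8,0,1],[0,0,2.8,0,1],[0,0,2.8,0,1],[0,0,2.8,0,1],[0,0,2.8,0,1]]}}

```text
t: 14.9
eef_pos: [0.4131, -0.2654, 0.0438]
tool_rot: [0.002, 0.748, 0.664, 0.001]
contact_force: [0.1, -0.4, 0.2]
gripper_width: 0.0
grasp_force: 0.0
```

Emit:
{"method": "drive_tool", "body": {"series": [[0,1.5,0,0,1],[0,1.5,0,0,1],[0,1.5,0,0,1],[0,0,0,0,1]]}}

```text
t: 15.3
eef_pos: [0.4594, -0.2703, 0.0447]
tool_rot: [0.002, 0.747, 0.665, 0.001]
contact_force: [0.4, 0.4, -0.1]
gripper_width: 0.001
grasp_force: 0.0
```

```bash
python3 - <<'E'
from h import *
state();plan([.412,-.266,.045],83)
E
```

```text
t 15.3 pos [ 0.4594 -0.2703  0.0447] yaw 83.32 q [ 0.6   0.51 -0.24  2.03  0.2   0.62  0.12] F [ 0.4  0.4 -0.1] w 0.001 g 0.0
t 15.3 pos [ 0.4594 -0.2703  0.0447] yaw 83.32 q7 0.118 -> tool cm [-0.13 -4.76 -0.05] turn 0.32
```

Emit:
{"method": "drive_tool", "body": {"series": [[0,1,0,0,1],[0,1,0,0,1],[0,0,0,0,1]]}}

```text
t: 15.6
eef_pos: [0.4777, -0.2723, 0.0439]
tool_rot: [0.001, 0.747, 0.665, 0.001]
contact_force: [0.0, 0.3, 0.3]
gripper_width: -0.002
grasp_force: 0.0
```

Emit:
{"method": "drive_tool", "body": {"series": [[0,1,0,0,1],[0,1,0,0,1],[0,0,0,0,1]]}}

```text
t: 15.9
eef_pos: [0.4956, -0.2744, 0.043]
tool_rot: [-0.001, 0.747, 0.665, -0.001]
contact_force: [-2.8, -0.7, 0.9]
gripper_width: 0.001
grasp_force: 1.6
```

Emit:
{"method": "drive_tool", "body": {"series": [[0,0.5,0,0,1],[0,0.5,0,0,1],[0,0,0,0,1]]}}

```text
t: 16.2
eef_pos: [0.4956, -0.2745, 0.0422]
tool_rot: [-0.008, 0.748, 0.664, -0.006]
contact_force: [-29.2, 5.2, 26.3]
gripper_width: 0.003
grasp_force: 15.1
```

Emit:
{"method": "drive_tool", "body": {"series": [[0,0.5,0,0,1],[0,0,0,0,1]]}}

```text
t: 16.4
eef_pos: [0.4956, -0.2745, 0.0418]
tool_rot: [-0.012, 0.748, 0.664, -0.009]
contact_force: [-41.2, 8.1, 38.7]
gripper_width: 0.001
grasp_force: 22.2
```

```bash
python3 - <<'E'
from h import *
state(); im=snap('top'); cr=cv2.resize(im[140:260,370:510],(700,600),interpolation=cv2.INTER_CUBIC)
cv2.imwrite('pics/crop2.png',cv2.cvtColor(cr,cv2.COLOR_RGB2BGR))
E
```

```text
t 16.4 pos [ 0.4956 -0.2745  0.0418] yaw 83.16 q [ 0.57  0.57 -0.23  1.92  0.2   0.7   0.1 ] F [-41.2   8.1  38.7] w 0.001 g 22.2
```

View pics/crop2.png

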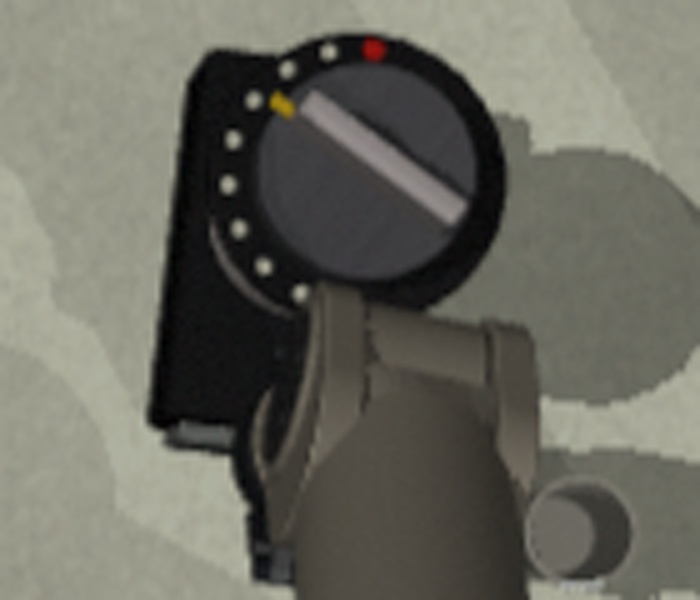

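Force is up and the drawer stopped. Backing off to look.

Emit:
{"method": "drive_tool", "body": {"series": [[0,-2,0,0,1],[0,-3,0,0,1],[0,-3,-1,0,1],[0,0,-4,0,1],[0,0,-4,0,1],[0,0,-4,0,-1],[0,0,-4,0,-1],[0,0,-4,0,-1]]}}

```text
t: 17.25
eef_pos: [0.4318, -0.2665, 0.2555]
tool_rot: [0.001, 0.747, 0.665, 0.001]
contact_force: [0.9, -0.9, -0.1]
gripper_width: 0.507
grasp_force: 0.0
```

Emit:
{"method": "drive_tool", "body": {"series": [[3,-2,-3,0,-1],[4,0,0,0,-1],[4,0,0,0,-1],[4,0,0,0,-1],[4,0,0,0,-1],[0,0,0,0,-1]]}}

```text
t: 17.85
eef_pos: [0.4346, -0.0698, 0.2842]
tool_rot: [0.0, 0.744, 0.668, 0.002]
contact_force: [0.1, -0.6, 0.5]
gripper_width: 1.001
grasp_force: 0.0
```

```bash
python3 - <<'E'
from h import *
state(); im=snap('top'); cr=cv2.resize(im[140:260,370:510],(700,600),interpolation=cv2.INTER_CUBIC)
im2=imaging.read_camera('scene'); cr2=cv2.resize(im2[150:290,160:300],(600,600),interpolation=cv2.INTER_CUBIC)
cv2.imwrite('pics/crop3.png',cv2.resize(cv2.cvtColor(np.hstack([cr[:,50:500],cr2]),cv2.COLOR_RGB2BGR),(800,457)))
c=cam('top')
for t in ['spatula','brush','scoop','scraper']:
  for d in imaging.cut_out(t,'top')[:2]: print(t,round(d['conf'],2),np.round(ray('top',d['centre'],.018,c)[:2],3))
E
```

```text
t 17.85 pos [ 0.4346 -0.0698  0.2842] yaw 83.89 q [ 0.48  0.06 -0.48  1.99  0.03  1.09 -0.11] F [ 0.1 -0.6  0.5] w 1.001 g 0.0
spatula 0.69 [0.43  0.029]
brush 0.79 [0.614 0.037]
scoop 0.95 [0.735 0.024]
scraper 0.55 [0.532 0.066]
```

View pics/crop3.png

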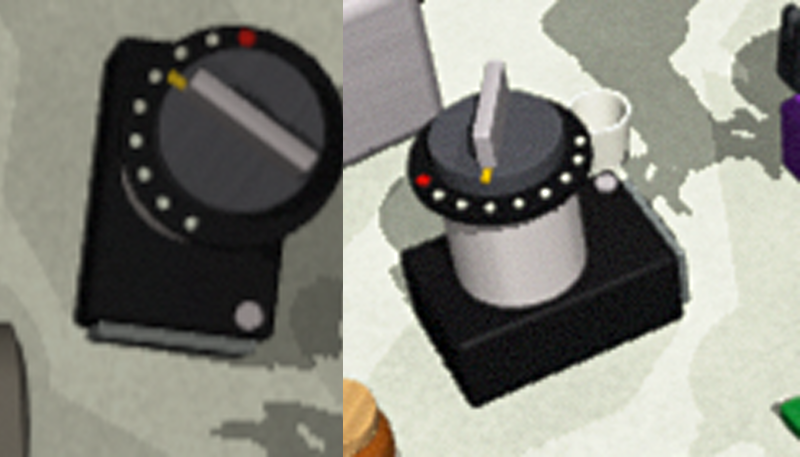

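The drawer's grey plate lies flush at the base front (left image, 95–255,335), ring still at dot 3. Next I look at the rack from above.

Emit:
{"method": "drive_tool", "body": {"series": [[4,1,-2,0,-1],[4,1,-2,0,-1],[4,1,-2,0,-1],[4,1,-2,0,-1],[4,1,-2,0,-1],[2,0,0,0,-1],[0,0,0,0,-1],[0,0,0,0,-1]]}}

```text
t: 18.95
eef_pos: [0.5084, 0.1359, 0.3827]
tool_rot: [-0.0, 0.747, 0.665, -0.001]
contact_force: [0.4, -0.8, -0.4]
gripper_width: 1.0
grasp_force: 0.0
```

```bash
python3 - <<'E'
from h import *
state(); c=cam('wrist'); im=snap('wrist','w3.png')
for d in imaging.cut_out('rack','wrist')[:1]:
    ys,xs=np.nonzero(d['mask']); r=cv2.minAreaRect(np.array([ray('wrist',(u,v),.012,c)[:2]*1000 for u,v in zip(xs,ys)],np.float32)); print(d['conf'],r)
ct=cam('top'); imaging.read_camera('top')
for t in ['spatula','brush','scoop','scraper']:
    for d in imaging.cut_out(t,'top')[:1]:
        ys,xs=np.nonzero(d['mask']); r=cv2.minAreaRect(np.array([ray('top',(u,v),.018,ct)[:2]*1000 for u,v in zip(xs,ys)],np.float32)); print(t,round(d['conf'],2),np.round(r[0]),np.round(r[1]),round(r[2],1))
E
```

```text
t 18.95 pos [0.5084 0.1359 0.3827] yaw 83.31 q [ 0.19  0.17 -0.65  1.66  0.11  1.34 -0.6 ] F [ 0.4 -0.8 -0.4] w 1.0 g 0.0
0.62 ((522.7175903320312, 263.5836181640625), (129.53060913085938, 199.6355438232422), 6.350709915161133)
spatula 0.75 [423. -24.] [ 41. 181.] 0.4
brush 0.62 [ 515. -283.] [110.  15.] 83.2
scoop 0.91 [731.  23.] [174.  42.] 86.7
scraper 0.56 [530.  18.] [ 47. 187.] 2.4
```

View pics/w3.png

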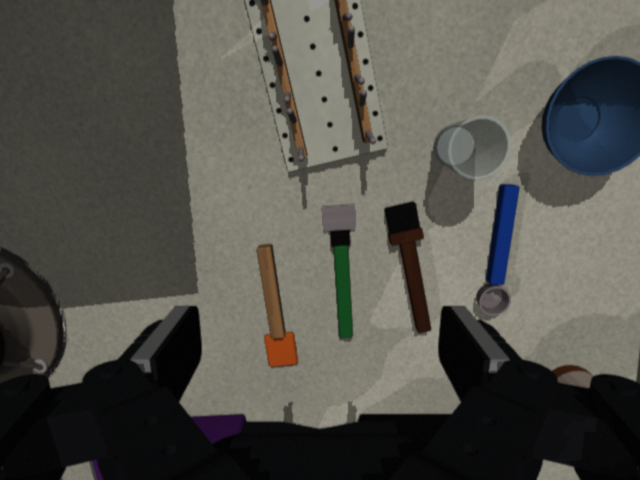

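The wrist view shows the rack's near edge (290,171)–(385,149), and the tools: spatula (273,305), scraper (341,270), brush (410,265), scoop (503,245). The glass cup is at (472,147).

```bash
cat >> h.py <<'E'
def tool_pose(t,n,z=.018,conf=.3):
    """origin xy, heading (deg) towards head; handle = the narrow part of the mask"""
    c=cam(n); d=[e for e in imaging.cut_out(t,n) if e['conf']>conf]
    if not d: print(t,'none'); return
    ys,xs=np.nonzero(d[0]['mask']); P=np.array([ray(n,(u,v),z,c)[:2] for u,v in zip(xs,ys)])
    mu=P.mean(0); a=np.linalg.svd(P-mu,full_matrices=False)[2][0]
    for _ in range(3):
        b=np.array([-a[1],a[0]]); s=(P-mu)@a; l=(P-mu)@b
        if np.ptp(l[s>np.percentile(s,80)])<np.ptp(l[s<np.percentile(s,20)]): a=-a; continue
        L0,L1=s.min(),s.max(); k=(s>L0+.01)&(s<L0+.12)     # handle, tail at L0
        bins=np.arange(L0+.01,L0+.12,.006); ctr=[]
        for q in bins:
            w=(s>=q)&(s<q+.006)
            if w.sum()>3: ctr.append([q+.003,(l[w].min()+l[w].max())/2])
        ctr=np.array(ctr); p=np.polyfit(ctr[:,0],ctr[:,1],1)
        mu=mu+b*p[1]; a=a+b*p[0]; a/=np.linalg.norm(a)
    s=(P-mu)@a; mid=(s.min()+s.max())/2; o=mu+a*(mid-.023)
    h=np.degrees(np.arctan2(a[1],a[0])); print(t,n,round(d[0]['conf'],2),'origin',np.round(o,4),'head',round(h,1),'len',round(np.ptp(s),3),'z-unc'); return o,h
E
python3 - <<'E'
from h import *
c=cam('wrist'); imaging.read_camera('wrist')
A=ray('wrist',(290,171),.012,c)[:2];B=ray('wrist',(385,149),.012,c)[:2];A2=ray('wrist',(245,0),.012,c)[:2];B2=ray('wrist',(362,0),.012,c)[:2]
m=(A+B)/2; u=B-A; print(A,B,np.linalg.norm(u),np.degrees(np.arctan2(u[1],u[0])),[np.degrees(np.arctan2(*(p)[::-1]))-90 for p in (A2-A,B2-B)])
for yw in (5.5,6,6.5): print(yw,m+.135*np.array([-np.sin(np.radians(yw)),np.cos(np.radians(yw))]))
for t in ['spatula','brush','scoop','scraper']: tool_pose(t,'wrist')
imaging.read_camera('top')
for t in ['spatula','brush','scoop','scraper']: tool_pose(t,'top')
E
```

```text
[0.47305428 0.15899021] [0.59504079 0.17180805] 0.12265807637678174 5.99839196239002 [np.float64(7.000579190795804), np.float64(4.609448483765803)]
5.5 [0.52110836 0.29977762]
6 [0.51993619 0.29965959]
6.5 [0.5187651  0.29953133]
spatula wrist 0.59 origin [4.251e-01 4.000e-04] head -90.5 len 0.183 z-unc
brush wrist 0.85 origin [ 0.6208 -0.0145] head 96.9 len 0.19 z-unc
scoop wrist 0.96 origin [0.7373 0.0447] head -98.1 len 0.183 z-unc
scraper wrist 0.93 origin [ 0.5228 -0.0069] head 87.4 len 0.191 z-unc
spatula top 0.71 origin [ 0.425 -0.001] head -89.4 len 0.181 z-unc
brush top 0.6 origin [ 0.622  -0.0121] head 97.1 len 0.184 z-unc
scoop top 0.84 origin [0.7395 0.046 ] head -98.7 len 0.179 z-unc
scraper top 0.71 origin [ 0.5236 -0.0066] head 88.3 len 0.184 z-unc
```

Emit:
{"method": "drive_tool", "body": {"series": [[-3.5,0,3,-4.7,-1],[-3.5,0.8,3,0,-1],[-3.5,0.8,3,0,-1],[-3.5,0.8,3,0,-1],[0,0,4,0,-1],[0,0,4,0,-1],[0,0,4,0,-1],[0,0,0,0,-1]]}}

```text
t: 20.6
eef_pos: [0.5209, -0.004, 0.1388]
tool_rot: [-0.003, 0.719, 0.695, -0.003]
contact_force: [-0.7, -0.6, -0.4]
gripper_width: 1.003
grasp_force: 0.0
```

```bash
python3 - <<'E'
from h import *
imaging.read_camera('wrist'); r=tool_pose('scraper','wrist')
state();plan([.5232,-.0067,.003],88)
E
```

```text
scraper wrist 0.91 origin [ 0.5261 -0.0103] head 87.0 len 0.187 z-unc
t 20.7 pos [ 0.5248 -0.0031  0.1438] yaw 88.09 q [ 0.32  0.39 -0.53  1.97  0.26  0.85 -0.38] F [-0.3  1.5  0.9] w 0.999 g 0.0
t 20.7 pos [ 0.5248 -0.0031  0.1438] yaw 88.09 q7 -0.38 -> tool cm [-0.37 -0.14 14.08] turn 0.09
```

Emit:
{"method": "drive_tool", "body": {"series": [[-0.4,0,3.5,0,-1],[0,0,3.5,0,-1],[0,0,3.5,0,-1],[0,0,2.5,0,-1],[0,0,1.0,0,-1],[0,0,0,0,-1],[0,0,0,0,1],[0,0,0,0,1]], "squeeze": 60}}

```text
t: 21.5
eef_pos: [0.5261, -0.0074, 0.0052]
tool_rot: [0.001, 0.719, 0.695, 0.001]
contact_force: [0.5, -0.9, -0.7]
gripper_width: 0.691
grasp_force: 0.0
```

Emit:
{"method": "drive_tool", "body": {"series": [[0,0,0,0,1],[0,0,0,0,1],[0,0,0,0,1],[0,0,0,0,1]]}}

```text
t: 21.9
eef_pos: [0.5251, -0.0075, 0.0041]
tool_rot: [0.001, 0.719, 0.695, 0.0]
contact_force: [-2.1, -0.2, 6.9]
gripper_width: 0.215
grasp_force: 60.0
```

Emit:
{"method": "drive_tool", "body": {"series": [[0,0,-2,0,1],[0,0,-4,0,1],[0,0,-4,0,1],[0,0,-4,0,1],[0,0,-4,0,1],[0,0,-4,0,1],[0,0,0,0,1]]}}

```text
t: 22.6
eef_pos: [0.5277, -0.0069, 0.2289]
tool_rot: [0.004, 0.719, 0.695, 0.003]
contact_force: [0.1, -0.2, -0.4]
gripper_width: 0.215
grasp_force: 59.1
```

```bash
python3 - <<'E'
from h import *
state();plan([.51,.18,.30],96)
E
```

```text
t 22.6 pos [ 0.5277 -0.0069  0.2289] yaw 88.06 q [ 0.37  0.28 -0.57  1.89  0.18  1.01 -0.31] F [ 0.1 -0.2 -0.4] w 0.215 g 59.1
t 22.6 pos [ 0.5277 -0.0069  0.2289] yaw 88.06 q7 -0.307 -> tool cm [18.61 -2.33 -7.13] turn -7.94
```

Emit:
{"method": "drive_tool", "body": {"series": [[3.7,-0.5,-2.6,0,1],[3.7,-0.5,-2.6,0,1],[3.7,-0.5,-2.6,0,1],[3.7,-0.5,-2.6,0,1],[3.7,-0.5,-2.6,0,1],[0,0,0,-8,1],[0,0,0,0,1],[0,0,0,0,1]]}}

```text
t: 23.4
eef_pos: [0.5055, 0.177, 0.3519]
tool_rot: [-0.0, 0.67, 0.742, -0.001]
contact_force: [-0.8, -0.9, -2.0]
gripper_width: 0.218
grasp_force: 59.1
```

```bash
python3 - <<'E'
from h import *
state(); c=cam('wrist'); im=snap('wrist','w4.png'); print(c[3])
for n in ('wrist',):
  for d in imaging.cut_out('rack',n)[:2]:
    ys,xs=np.nonzero(d['mask']); r=cv2.minAreaRect(np.array([ray(n,(u,v),.012,c)[:2]*1000 for u,v in zip(xs,ys)],np.float32)); print(d['conf'],r)
E
```

```text
t 23.4 pos [0.5055 0.177  0.3519] yaw 95.81 q [ 0.14  0.22 -0.7   1.69  0.15  1.29 -0.49] F [-0.8 -0.9 -2. ] w 0.218 g 59.1
[0.49905863 0.24355164 0.49461468]
0.83 ((521.3713989257812, 272.322509765625), (130.57322692871094, 216.90771484375), 6.295967102050781)
```

View pics/w4.png

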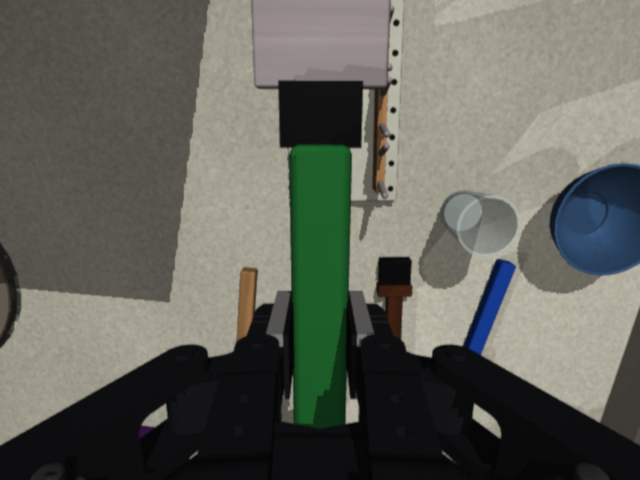

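The held scraper hides the rack middle. The partial fits agree: rack ≈ (0.518, 0.301), yaw ≈ 6.1°. Turning the hand to 186° and moving over the far slot.

Emit:
{"method": "drive_tool", "body": {"series": [[0,0,0,-8.2,1],[0,0,0,-8.2,1],[0,0,0,-8.2,1],[0,0,0,-8.2,1],[0,0,0,-8.2,1],[0,0,0,-8.2,1],[0,0,0,-8.2,1],[0,0,0,-8.2,1]]}}

```text
t: 24.3
eef_pos: [0.5058, 0.177, 0.3525]
tool_rot: [-0.001, 0.158, 0.987, -0.0]
contact_force: [-0.1, 0.2, -0.9]
gripper_width: 0.218
grasp_force: 59.0
```

Emit:
{"method": "drive_tool", "body": {"series": [[0,0,0,-8.2,1],[0,0,0,-8.2,1],[0,0,0,-8.3,1],[0,4,0,0,1],[0,4,0,0,1],[0,4,0,0,1],[0,4,2,0,1],[0,4,3,0,1]]}}

```text
t: 25.1
eef_pos: [0.4848, 0.3781, 0.3035]
tool_rot: [0.001, -0.053, 0.999, 0.001]
contact_force: [1.2, -0.7, -1.3]
gripper_width: 0.219
grasp_force: 59.0
```

Emit:
{"method": "drive_tool", "body": {"series": [[0,0,3,0,1],[0,0,3,0,1],[0,0,3,0,1],[0,0,0,0,1],[0,0,0,0,1]]}}

```text
t: 25.6
eef_pos: [0.484, 0.3763, 0.2132]
tool_rot: [-0.001, -0.055, 0.999, -0.0]
contact_force: [0.2, 0.6, 0.0]
gripper_width: 0.221
grasp_force: 59.1
```

```bash
python3 - <<'E'
from h import *
state();plan([.5081,.3935,.15],186.1)
E
```

```text
t 25.6 pos [0.484  0.3763 0.2132] yaw -173.75 q [-0.12  0.54 -0.89  1.68  0.46  1.14  0.54] F [0.2 0.6 0. ] w 0.221 g 59.1
t 25.6 pos [0.484  0.3763 0.2132] yaw -173.75 q7 0.539 -> tool cm [-2.59  1.45  6.32] turn 0.15
```

Emit:
{"method": "drive_tool", "body": {"series": [[-1.3,0.7,3,0,1],[-1.3,0.7,3,0,1],[0,0,3,0,1],[0,0,3,0,1],[0,0,0,0,1],[0,0,0,0,1]]}}

```text
t: 26.2
eef_pos: [0.5088, 0.3945, 0.0952]
tool_rot: [0.001, -0.055, 0.998, 0.001]
contact_force: [0.6, 1.2, -0.3]
gripper_width: 0.216
grasp_force: 59.1
```

```bash
python3 - <<'E'
from h import *
plan([.5081,.3935,.049],186.1)
im=imaging.read_camera('wrist'); im2=imaging.read_camera('scene')
cv2.imwrite('pics/p1.png',cv2.cvtColor(np.hstack([im[:, 60:460],cv2.resize(im2[270:450,290:490],(400,480)[::1] if 0 else (400,360),interpolation=cv2.INTER_CUBIC)[:480] if 0 else cv2.copyMakeBorder(cv2.resize(im2[270:450,290:490],(400,360),interpolation=cv2.INTER_CUBIC),0,120,0,0,0)]),cv2.COLOR_RGB2BGR))
E
```

```text
t 26.2 pos [0.5088 0.3945 0.0952] yaw -173.69 q7 0.458 -> tool cm [ 0.09 -0.1   4.62] turn 0.21
```

View pics/p1.png

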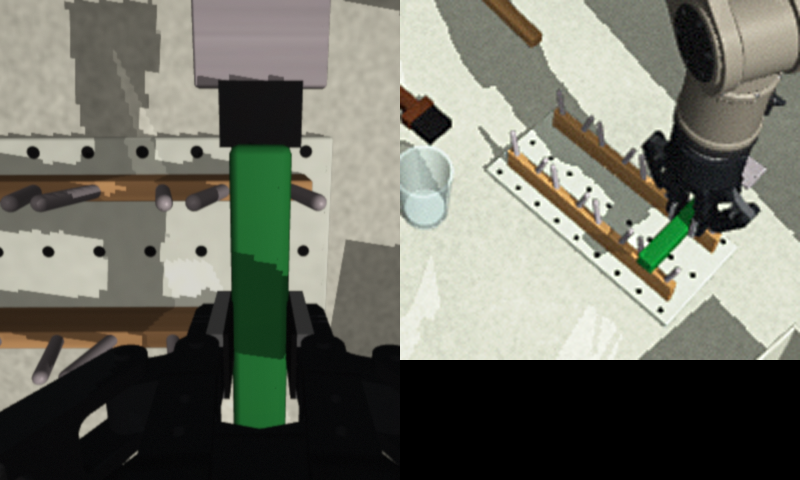

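The posts of the last slot (tips 190 and 322, mid 256) straddle the handle (centre 261), so it is centred laterally. Now the lengthwise check by calibration.

```bash
python3 - <<'E'
from h import *
c=cam('wrist'); print(c[3],c[4].round(3))
for p,z in [((60+110,178),.045),((60+110,200),.045),((60+110,310),.045),((60+110,330),.045),((60+110,347),.045),((60+110,138),.012)]:
    print(p,ray('wrist',p,z,c).round(4))
print([np.round(proj('wrist',[.5081+s*.04*.994,.3935+s*.04*.106,.045],c)) for s in (-1,1)])
print([np.round(proj('wrist',[.5081+s*.065*.994,.3935+s*.065*.106,.012],c)) for s in (-1,1)])
E
```

```text
[0.44153983 0.38631956 0.23873177] [[-0.108  0.957  0.268]
 [ 0.994  0.104  0.031]
 [ 0.001  0.27  -0.963]]
(170, 178) [0.4709 0.3174 0.045 ]
(170, 200) [0.4816 0.3175 0.045 ]
(170, 310) [0.5405 0.3179 0.045 ]
(170, 330) [0.5522 0.318  0.045 ]
(170, 347) [0.5625 0.3181 0.045 ]
(170, 138) [0.454  0.3055 0.012 ]
[array([319., 189.]), array([319., 337.])]
[array([319., 135.]), array([319., 347.])]
```

Predictions match (rails at rows 189 and 337, foot edge at 135). Lower and release with a partial opening.

Emit:
{"method": "drive_tool", "body": {"series": [[0.1,-0.1,1.5,0,1],[0,0,1.5,0,1],[0,0,1.4,0,1],[0,0,0,0,1],[0,0,0,0,1]]}}

```text
t: 26.8
eef_pos: [0.5066, 0.3925, 0.0481]
tool_rot: [-0.001, -0.056, 0.998, -0.0]
contact_force: [-0.8, 0.7, -1.4]
gripper_width: 0.217
grasp_force: 61.6
```

Emit:
{"method": "drive_tool", "body": {"series": [[0,0,0,0,0.1],[0,0,0,0,0.1],[0,0,0,0,0.1],[0,0,-2,0,0.1],[0,0,-4,0,0.1],[0,0,-4,0,0.1],[0,0,-4,0,0.1],[0,0,0,0,-1]]}}

```text
t: 27.6
eef_pos: [0.5088, 0.3962, 0.1973]
tool_rot: [0.004, -0.056, 0.998, 0.004]
contact_force: [0.5, -0.1, 1.3]
gripper_width: 0.603
grasp_force: 0.0
```

```bash
python3 - <<'E'
from h import *
state(); im=snap('wrist','w5.png'); tool_pose('scraper','wrist',z=.063); 
imaging.read_camera('top'); tool_pose('scraper','top',z=.063); [tool_pose(t,'top') for t in ('spatula','brush','scoop')]
E
```

```text
t 27.6 pos [0.5088 0.3962 0.1973] yaw -173.62 q [-0.16  0.6  -0.87  1.63  0.5   1.13  0.53] F [ 0.5 -0.1  1.3] w 0.603 g 0.0
scraper wrist 0.72 origin [0.5062 0.3891] head -174.1 len 0.183 z-unc
scraper top 0.63 origin [0.5407 0.3905] head 18.9 len 0.03 z-unc
spatula top 0.61 origin [4.239e-01 4.000e-04] head -89.3 len 0.183 z-unc
brush top 0.81 origin [ 0.6213 -0.011 ] head 96.9 len 0.182 z-unc
scoop top 0.85 origin [0.74   0.0482] head -97.7 len 0.175 z-unc
```

View pics/w5.png

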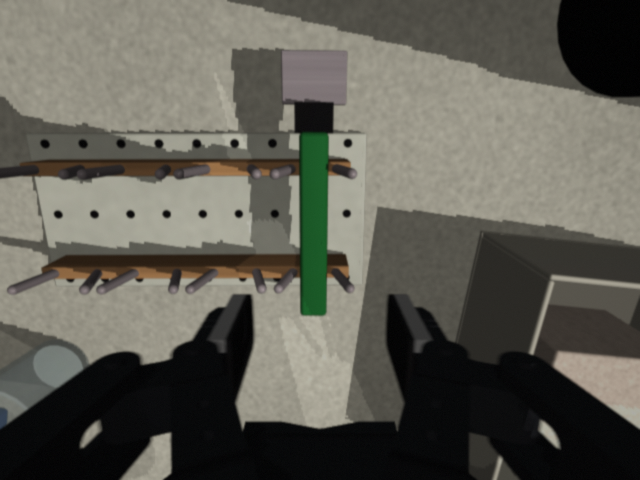

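The scraper lies in slot 3 between its posts, handle (314,225). Next comes the brush.

Emit:
{"method": "drive_tool", "body": {"series": [[-0.7,-4.2,-2,0,-1],[-0.7,-4.2,-2,0,-1],[-0.7,-4.2,0,0,-1],[-0.7,-4.2,0,0,-1],[-0.7,-4.2,0,0,-1],[-0.7,-4.2,0,0,-1],[-0.7,-4.2,0,0,-1],[-0.7,-4.2,0,0,-1]]}}

```text
t: 28.75
eef_pos: [0.5998, 0.0632, 0.2285]
tool_rot: [-0.001, -0.056, 0.998, 0.0]
contact_force: [1.1, 0.1, 0.9]
gripper_width: 1.001
grasp_force: 0.0
```

Emit:
{"method": "drive_tool", "body": {"series": [[-0.7,-4.2,0,0,-1],[-0.7,-4.2,0,0,-1],[0,0,0,8.1,-1],[0,0,0,8.1,-1],[0,0,0,8.1,-1],[0,0,0,8.1,-1],[0,0,0,8.1,-1],[0,0,0,8.1,-1]]}}

```text
t: 29.55
eef_pos: [0.6226, -0.0168, 0.2283]
tool_rot: [-0.001, 0.363, 0.932, -0.0]
contact_force: [0.4, 0.1, 0.6]
gripper_width: 1.001
grasp_force: 0.0
```

Emit:
{"method": "drive_tool", "body": {"series": [[0,0,0,8.1,-1],[0,0,0,8.1,-1],[0,0,0,8.1,-1],[0,0,0,8.1,-1],[0,0,0,8.1,-1],[0,0,0,0,-1],[0,0,0,0,-1]]}}

```text
t: 30.25
eef_pos: [0.6229, -0.0167, 0.2287]
tool_rot: [-0.0, 0.659, 0.752, -0.0]
contact_force: [-0.3, 0.1, 0.4]
gripper_width: 0.998
grasp_force: 0.0
```

```bash
python3 - <<'E'
from h import *
imaging.read_camera('wrist'); r=tool_pose('brush','wrist')
state();plan([.6213,-.0115,.14],97)
E
```

```text
brush wrist 0.88 origin [ 0.6225 -0.0161] head 96.7 len 0.183 z-unc
t 30.35 pos [ 0.623  -0.0168  0.2289] yaw 97.43 q [ 0.31  0.45 -0.52  1.66  0.24  1.1  -0.15] F [-0.2 -0.5 -0.6] w 1.001 g 0.0
t 30.35 pos [ 0.623  -0.0168  0.2289] yaw 97.43 q7 -0.146 -> tool cm [ 0.55 -0.09  8.89] turn 0.43
```

Emit:
{"method": "drive_tool", "body": {"series": [[0.3,-0.1,4,0.4,-1],[0,0,4,0,-1],[0,0,4,0,-1],[0,0,4,0,-1],[0,0,3.5,0,-1],[0,0,2.1,0,-1],[0,0,1,0,-1],[0,0,0,0,-1]]}}

```text
t: 31.15
eef_pos: [0.6209, -0.014, 0.0021]
tool_rot: [-0.001, 0.663, 0.748, -0.001]
contact_force: [-0.5, 0.6, 0.7]
gripper_width: 1.0
grasp_force: 0.0
```

Emit:
{"method": "drive_tool", "body": {"series": [[0,0,0,0,1],[0,0,0,0,1],[0,0,0,0,1],[0,0,0,0,1],[0,0,0,0,1],[0,0,0,0,1]]}}

```text
t: 31.75
eef_pos: [0.6225, -0.014, 0.0042]
tool_rot: [0.001, 0.664, 0.748, 0.0]
contact_force: [-0.5, -0.8, 6.4]
gripper_width: 0.216
grasp_force: 59.5
```

Emit:
{"method": "drive_tool", "body": {"series": [[0,0,-2,0,1],[0,0,-4,0,1],[0,0,-4,0,1],[0,0,-4,0,1],[0,0,-4,0,1],[0,0,-4,0,1],[0,0,0,0,1]]}}

```text
t: 32.45
eef_pos: [0.625, -0.0134, 0.2297]
tool_rot: [0.004, 0.664, 0.748, 0.004]
contact_force: [1.0, 0.4, -1.0]
gripper_width: 0.212
grasp_force: 58.8
```

```bash
python3 - <<'E'
from h import *
state();plan([.5147,.3318,.22],186.1)
E
```

```text
t 32.45 pos [ 0.625  -0.0134  0.2297] yaw 96.86 q [ 0.31  0.44 -0.53  1.66  0.25  1.09 -0.16] F [ 1.   0.4 -1. ] w 0.212 g 58.8
t 32.45 pos [ 0.625  -0.0134  0.2297] yaw 96.86 q7 -0.164 -> tool cm [35.59 -6.84  0.86] turn -89.24
```

Emit:
{"method": "drive_tool", "body": {"series": [[4,-0.8,0,0,1],[4,-0.8,0,0,1],[4,-0.8,0,0,1],[4,-0.8,0,0,1],[4,-0.8,0,0,1],[4,-0.8,0,0,1],[4,-0.8,0,0,1],[4,-0.8,0,0,1]]}}

```text
t: 33.25
eef_pos: [0.5189, 0.297, 0.2225]
tool_rot: [-0.0, 0.664, 0.748, -0.001]
contact_force: [0.2, -0.3, -0.1]
gripper_width: 0.219
grasp_force: 58.8
```

Emit:
{"method": "drive_tool", "body": {"series": [[4,-0.4,0,0,1],[0,0,0,-8.1,1],[0,0,0,-8.1,1],[0,0,0,-8.1,1],[0,0,0,-8.1,1],[0,0,0,-8.1,1],[0,0,0,-8.1,1],[0,0,0,-8.1,1]]}}

```text
t: 34.05
eef_pos: [0.5109, 0.3348, 0.2224]
tool_rot: [-0.0, 0.226, 0.974, -0.001]
contact_force: [0.4, 0.1, -1.4]
gripper_width: 0.217
grasp_force: 58.8
```

Emit:
{"method": "drive_tool", "body": {"series": [[0,0,0,-8.1,1],[0,0,0,-8.1,1],[0,0,0,-8.1,1],[0,0,0,-8.1,1],[0,0,0,0,1],[0,0,0,0,1]]}}

```text
t: 34.65
eef_pos: [0.511, 0.3349, 0.2226]
tool_rot: [-0.0, -0.05, 0.999, -0.0]
contact_force: [0.9, -0.6, -0.5]
gripper_width: 0.218
grasp_force: 58.8
```

```bash
python3 - <<'E'
from h import *
state();plan([.5147,.3318,.10],186.1)
E
```

```text
t 34.65 pos [0.511  0.3349 0.2226] yaw -174.25 q [ 0.    0.55 -0.96  1.68  0.49  1.17  0.59] F [ 0.9 -0.6 -0.5] w 0.218 g 58.8
t 34.65 pos [0.511  0.3349 0.2226] yaw -174.25 q7 0.589 -> tool cm [-0.35 -0.35 12.26] turn -0.35
```

Emit:
{"method": "drive_tool", "body": {"series": [[-0.4,-0.3,4,-0.3,1],[0,0,4,0,1],[0,0,4,0,1],[0,0,0,0,1],[0,0,0,0,1]]}}

```text
t: 35.15
eef_pos: [0.5153, 0.333, 0.1037]
tool_rot: [-0.0, -0.054, 0.999, -0.0]
contact_force: [0.7, 0.1, -0.2]
gripper_width: 0.217
grasp_force: 58.8
```

```bash
python3 - <<'E'
from h import *
state();plan([.5147,.3318,.049],186.1)
E
```

```text
t 35.15 pos [0.5153 0.333  0.1037] yaw -173.8 q [-0.06  0.68 -0.87  1.77  0.62  0.99  0.5 ] F [ 0.7  0.1 -0.2] w 0.217 g 58.8
t 35.15 pos [0.5153 0.333  0.1037] yaw -173.8 q7 0.505 -> tool cm [ 0.07 -0.11  5.47] turn 0.10
```

Emit:
{"method": "drive_tool", "body": {"series": [[0.1,-0.1,1.5,0,1],[0,0,1.5,0,1],[0,0,1.3,0,1],[0,0,1.0,0,1],[0,0,0,0,1],[0,0,0,0,1]]}}

```text
t: 35.75
eef_pos: [0.5145, 0.3316, 0.0499]
tool_rot: [-0.0, -0.055, 0.999, -0.0]
contact_force: [-0.3, 0.3, -0.9]
gripper_width: 0.217
grasp_force: 60.0
```

Emit:
{"method": "drive_tool", "body": {"series": [[0,0,0,0,0.1],[0,0,0,0,0.1],[0,0,0,0,0.1],[0,0,-2,0,0.1],[0,0,-4,0,0.1],[0,0,-4,0,0.1],[0,0,-4,0,0.1],[0,0,0,0,-1]]}}

```text
t: 36.55
eef_pos: [0.5166, 0.3348, 0.198]
tool_rot: [0.005, -0.055, 0.998, 0.003]
contact_force: [0.6, 0.5, 0.2]
gripper_width: 0.606
grasp_force: 0.0
```

```bash
python3 - <<'E'
from h import *
state(); im=snap('wrist','w6.png'); [tool_pose(t,'wrist',z=.063) for t in ('brush','scraper')]
imaging.read_camera('top'); [tool_pose(t,'top') for t in ('spatula','scoop')]
E
```

```text
t 36.55 pos [0.5166 0.3348 0.198 ] yaw -173.72 q [-0.    0.58 -0.94  1.7   0.52  1.12  0.58] F [0.6 0.5 0.2] w 0.606 g 0.0
brush wrist 0.93 origin [0.5131 0.3283] head -174.0 len 0.18 z-unc
scraper wrist 0.82 origin [0.5048 0.3847] head -175.5 len 0.181 z-unc
spatula top 0.68 origin [ 0.4247 -0.001 ] head -89.6 len 0.181 z-unc
scoop top 0.88 origin [0.7394 0.0471] head -97.5 len 0.177 z-unc
```

View pics/w6.png

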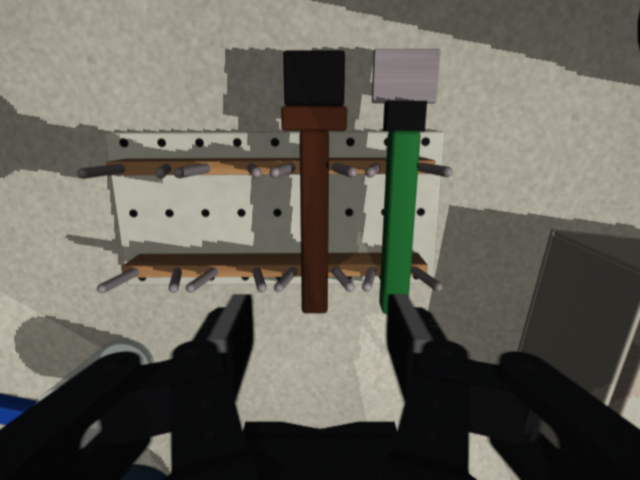

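Brush in slot 2, handle (314,220); scraper still seated (400,220). Next, the scoop.

Emit:
{"method": "drive_tool", "body": {"series": [[-2.1,-3.45,-2,0,-1],[-2.1,-3.45,-1,0,-1],[-2.1,-3.45,0,0,-1],[-2.1,-3.45,0,0,-1],[-2.1,-3.45,0,0,-1],[-2.1,-3.45,0,0,-1],[-2.1,-3.45,0,0,-1],[-2.1,-3.45,0,0,-1]]}}

```text
t: 37.65
eef_pos: [0.7121, 0.0739, 0.2189]
tool_rot: [-0.001, -0.055, 0.998, -0.0]
contact_force: [0.5, 0.5, -0.2]
gripper_width: 0.998
grasp_force: 0.0
```

Emit:
{"method": "drive_tool", "body": {"series": [[-2.1,-3.45,0,0,-1],[0,0,0,8,-1],[0,0,0,8,-1],[0,0,0,8,-1],[0,0,0,8,-1],[0,0,0,8,-1],[0,0,0,8,-1],[0,0,0,8,-1]]}}

```text
t: 38.45
eef_pos: [0.7358, 0.0436, 0.2187]
tool_rot: [-0.001, 0.423, 0.906, -0.001]
contact_force: [0.3, 0.9, -0.4]
gripper_width: 0.997
grasp_force: 0.0
```

Emit:
{"method": "drive_tool", "body": {"series": [[0,0,0,8,-1],[0,0,0,8,-1],[0,0,0,8,-1],[0,0,0,8,-1],[0,0,0,8,-1],[0,0,0,8,-1],[0,0,0,0,-1],[0,0,0,0,-1]]}}

```text
t: 39.25
eef_pos: [0.736, 0.0437, 0.2193]
tool_rot: [-0.0, 0.752, 0.659, -0.001]
contact_force: [0.0, -0.6, -0.7]
gripper_width: 0.999
grasp_force: 0.0
```

```bash
python3 - <<'E'
from h import *
imaging.read_camera('wrist'); r=tool_pose('scoop','wrist'); [print(d['centre'],d['conf']) for d in imaging.cut_out('scoop','wrist')]
state();plan([.738,.046,.003],82)
E
```

```text
scoop wrist 0.6 origin [0.7409 0.0427] head -98.5 len 0.18 z-unc
[323.8, 242.6] 0.6
t 39.4 pos [0.7362 0.0435 0.2199] yaw 82.38 q [ 0.16  0.64 -0.49  1.37  0.3   1.21 -0.49] F [ 0.  -0.3  0.1] w 0.998 g 0.0
t 39.4 pos [0.7362 0.0435 0.2199] yaw 82.38 q7 -0.487 -> tool cm [ 0.27  0.15 21.69] turn 0.38
```

Emit:
{"method": "drive_tool", "body": {"series": [[0.2,0.3,4,0.5,-1],[0,0,4,0,-1],[0,0,4,0,-1],[0,0,4,0,-1],[0,0,3,0,-1],[0,0,1.7,0,-1],[0,0,1,0,-1],[0,0,0,0,-1]]}}

```text
t: 40.2
eef_pos: [0.7394, 0.0451, 0.0027]
tool_rot: [-0.0, 0.756, 0.655, -0.0]
contact_force: [-0.7, -1.2, 0.2]
gripper_width: 1.002
grasp_force: 0.0
```

Emit:
{"method": "drive_tool", "body": {"series": [[0,0,0,0,1],[0,0,0,0,1],[0,0,0,0,1],[0,0,0,0,1],[0,0,0,0,1],[0,0,0,0,1]]}}

```text
t: 40.8
eef_pos: [0.7403, 0.0452, 0.0043]
tool_rot: [0.0, 0.756, 0.654, 0.001]
contact_force: [-0.9, -0.4, 5.7]
gripper_width: 0.215
grasp_force: 60.7
```

Emit:
{"method": "drive_tool", "body": {"series": [[0,0,-2,0,1],[0,0,-4,0,1],[0,0,-4,0,1],[0,0,-4,0,1],[0,0,-4,0,1],[0,0,-4,0,1],[0,0,0,0,1]]}}

```text
t: 41.5
eef_pos: [0.7427, 0.0462, 0.2322]
tool_rot: [0.003, 0.756, 0.654, 0.005]
contact_force: [0.7, 0.9, -0.2]
gripper_width: 0.217
grasp_force: 60.0
```

```bash
python3 - <<'E'
from h import *
state();plan([.5213,.2702,.22],186.1); imaging.read_camera('wrist'); tool_pose('scoop','wrist',z=.23)
E
```

```text
t 41.5 pos [0.7427 0.0462 0.2322] yaw 81.75 q [ 0.15  0.63 -0.49  1.35  0.3   1.22 -0.5 ] F [ 0.7  0.9 -0.2] w 0.217 g 60.0
t 41.5 pos [0.7427 0.0462 0.2322] yaw 81.75 q7 -0.497 -> tool cm [ 18.98 -25.14   1.  ] turn -104.35
scoop wrist 0.88 origin [0.7388 0.029 ] head 81.9 len 0.118 z-unc
```

Emit:
{"method": "drive_tool", "body": {"series": [[2.4,-3.1,0,0,1],[2.4,-3.1,0,0,1],[2.4,-3.1,0,0,1],[2.4,-3.1,0,0,1],[2.4,-3.1,0,0,1],[2.4,-3.1,0,0,1],[2.4,-3.1,0,0,1],[2.4,-3.1,0,0,1]]}}

```text
t: 42.4
eef_pos: [0.5194, 0.2707, 0.2217]
tool_rot: [-0.0, 0.756, 0.655, -0.002]
contact_force: [0.4, 0.4, -0.3]
gripper_width: 0.218
grasp_force: 59.9
```

Emit:
{"method": "drive_tool", "body": {"series": [[0,0,0,-8,1],[0,0,0,-8,1],[0,0,0,-8,1],[0,0,0,-8,1],[0,0,0,-8,1],[0,0,0,-8,1],[0,0,0,-8,1],[0,0,0,-8,1]]}}

```text
t: 43.2
eef_pos: [0.5206, 0.2698, 0.2217]
tool_rot: [-0.001, 0.291, 0.957, -0.001]
contact_force: [0.2, -0.2, -0.6]
gripper_width: 0.219
grasp_force: 59.9
```

Emit:
{"method": "drive_tool", "body": {"series": [[0,0,0,-8,1],[0,0,0,-8,1],[0,0,0,-8,1],[0,0,0,-8,1],[0,0,0,-8,1],[0,0,0,0,1],[0,0,0,0,1]]}}

```text
t: 43.9
eef_pos: [0.521, 0.2701, 0.2222]
tool_rot: [-0.001, -0.048, 0.999, -0.0]
contact_force: [1.1, 0.3, -1.2]
gripper_width: 0.219
grasp_force: 59.9
```

```bash
python3 - <<'E'
from h import *
state();plan([.5213,.2702,.1],186.1)
E
```

```text
t 43.9 pos [0.521  0.2701 0.2222] yaw -174.44 q [ 0.14  0.52 -0.98  1.73  0.47  1.15  0.68] F [ 1.1  0.3 -1.2] w 0.219 g 59.9
t 43.9 pos [0.521  0.2701 0.2222] yaw -174.44 q7 0.685 -> tool cm [-0.05  0.02 12.22] turn -0.54
```

Emit:
{"method": "drive_tool", "body": {"series": [[0,0,4,-0.5,1],[0,0,4,0,1],[0,0,4,0,1],[0,0,0,0,1],[0,0,0,0,1]]}}

```text
t: 44.4
eef_pos: [0.5214, 0.2709, 0.1036]
tool_rot: [-0.001, -0.054, 0.999, -0.0]
contact_force: [0.9, -1.0, 0.1]
gripper_width: 0.216
grasp_force: 59.8
```

```bash
python3 - <<'E'
from h import *
state();plan([.5213,.2702,.049],186.1)
E
```

```text
t 44.4 pos [0.5214 0.2709 0.1036] yaw -173.8 q [ 0.06  0.65 -0.89  1.83  0.61  0.96  0.58] F [ 0.9 -1.   0.1] w 0.216 g 59.8
t 44.4 pos [0.5214 0.2709 0.1036] yaw -173.8 q7 0.585 -> tool cm [ 0.01 -0.06  5.46] turn 0.10
```

Emit:
{"method": "drive_tool", "body": {"series": [[0,-0.1,1.5,0,1],[0,0,1.5,0,1],[0,0,1.3,0,1],[0,0,1.0,0,1],[0,0,0,0,1],[0,0,0,0,1]]}}

```text
t: 45.0
eef_pos: [0.5216, 0.2697, 0.0499]
tool_rot: [-0.0, -0.055, 0.999, -0.0]
contact_force: [0.1, 0.7, -0.9]
gripper_width: 0.217
grasp_force: 61.0
```

Emit:
{"method": "drive_tool", "body": {"series": [[0,0,0,0,0.1],[0,0,0,0,0.1],[0,0,0,0,0.1],[0,0,-2,0,0.1],[0,0,-4,0,0.1],[0,0,-4,0,0.1],[0,0,-4,0,0.1],[0,0,0,0,-1]]}}

```text
t: 45.8
eef_pos: [0.524, 0.2727, 0.1976]
tool_rot: [0.005, -0.055, 0.998, 0.002]
contact_force: [0.9, -0.1, 0.2]
gripper_width: 0.602
grasp_force: 0.0
```

```bash
python3 - <<'E'
from h import *
state(); im=snap('wrist','w7.png'); [tool_pose(t,'wrist',z=.063) for t in ('brush','scraper','scoop')]
imaging.read_camera('top'); tool_pose('spatula','top'); plan([.43,-.01,.22])
E
```

```text
t 45.8 pos [0.524  0.2727 0.1976] yaw -173.71 q [ 0.13  0.55 -0.97  1.76  0.51  1.1   0.67] F [ 0.9 -0.1  0.2] w 0.602 g 0.0
brush wrist 0.97 origin [0.5126 0.3263] head -174.0 len 0.179 z-unc
scraper wrist 0.96 origin [0.5052 0.3825] head -174.4 len 0.18 z-unc
scoop wrist 0.81 origin [0.517  0.2642] head 6.1 len 0.175 z-unc
spatula top 0.93 origin [ 0.4255 -0.0024] head -91.4 len 0.178 z-unc
t 46.1 pos [0.5212 0.2691 0.1893] yaw -173.73 q7 0.669 -> tool cm [ 12.12 -26.75  -3.02]
```

View pics/w7.png

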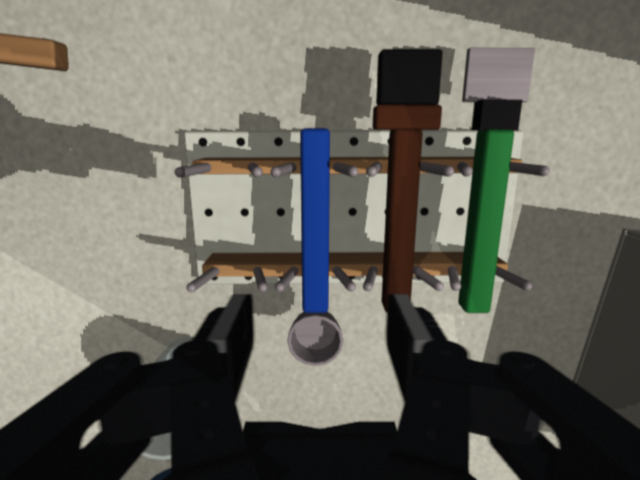

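Scoop in slot 1 (314,220), with all three seated. Last one is the spatula, near the reach limit.

Emit:
{"method": "drive_tool", "body": {"series": [[1.5,-3.2,-1,0,-1],[1.5,-3.2,-1,0,-1],[1.5,-3.2,-1,0,-1],[1.5,-3.2,0,0,-1],[1.5,-3.2,0,0,-1],[1.5,-3.2,0,0,-1],[1.5,-3.2,0,0,-1],[1.5,-3.2,0,0,-1]]}}

```text
t: 46.9
eef_pos: [0.4292, 0.0008, 0.2196]
tool_rot: [-0.001, -0.055, 0.999, 0.0]
contact_force: [1.1, -0.3, 0.1]
gripper_width: 1.002
grasp_force: 0.0
```

Emit:
{"method": "drive_tool", "body": {"series": [[0,0,0,8.1,-1],[0,0,0,8.1,-1],[0,0,0,8.1,-1],[0,0,0,8.1,-1],[0,0,0,8.1,-1],[0,0,0,8.1,-1],[0,0,0,8.1,-1],[0,0,0,8.1,-1]]}}

```text
t: 47.7
eef_pos: [0.4298, 0.0022, 0.2196]
tool_rot: [-0.001, 0.491, 0.871, -0.0]
contact_force: [0.1, -0.4, -0.4]
gripper_width: 1.0
grasp_force: 0.0
```

Emit:
{"method": "drive_tool", "body": {"series": [[0,0,0,8.1,-1],[0,0,0,8.1,-1],[0,0,0,8.1,-1],[0,0,0,8.1,-1],[0,0,0,0,-1],[0,0,0,0,-1]]}}

```text
t: 48.3
eef_pos: [0.4301, 0.0022, 0.2199]
tool_rot: [-0.0, 0.711, 0.703, -0.0]
contact_force: [-0.6, -0.1, -0.5]
gripper_width: 0.998
grasp_force: 0.0
```

```bash
python3 - <<'E'
from h import *
imaging.read_camera('wrist'); r=tool_pose('spatula','wrist'); 
state();plan([.425,-.002,.003],89.5)
E
```

```text
spatula wrist 0.84 origin [ 0.4244 -0.0027] head -90.2 len 0.181 z-unc
t 48.4 pos [0.4302 0.0022 0.22  ] yaw 89.24 q [ 0.62  0.16 -0.83  2.08  0.14  0.96 -0.3 ] F [-0.4 -0.2  0.5] w 1.0 g 0.0
t 48.4 pos [0.4302 0.0022 0.22  ] yaw 89.24 q7 -0.297 -> tool cm [-0.43 -0.51 21.7 ] turn -0.26
```

Emit:
{"method": "drive_tool", "body": {"series": [[-0.4,-0.4,3,-0.3,-1],[0,0,3,0,-1],[0,0,3,0,-1],[0,0,3,0,-1],[0,0,3,0,-1],[0,0,0,0,-1],[0,0,0,0,-1]]}}

```text
t: 49.1
eef_pos: [0.4263, -0.0015, 0.0705]
tool_rot: [-0.001, 0.71, 0.704, -0.0]
contact_force: [0.2, 0.3, -0.2]
gripper_width: 0.995
grasp_force: 0.0
```

```bash
python3 - <<'E'
from h import *
state();plan([.425,-.002,.003],89.5)
E
```

```text
t 49.1 pos [ 0.4263 -0.0015  0.0705] yaw 89.45 q [ 0.46  0.41 -0.7   2.22  0.44  0.64 -0.57] F [ 0.2  0.3 -0.2] w 0.995 g 0.0
t 49.1 pos [ 0.4263 -0.0015  0.0705] yaw 89.45 q7 -0.573 -> tool cm [-0.06 -0.12  6.75] turn -0.05
```

Emit:
{"method": "drive_tool", "body": {"series": [[0,-0.1,2.5,0,-1],[0,0,2.5,0,-1],[0,0,1.7,0,-1],[0,0,0,0,-1]]}}

```text
t: 49.5
eef_pos: [0.4256, -0.0018, 0.0034]
tool_rot: [0.0, 0.711, 0.703, -0.0]
contact_force: [-0.1, -0.3, 0.4]
gripper_width: 1.0
grasp_force: 0.0
```

Emit:
{"method": "drive_tool", "body": {"series": [[0,0,0,0,1],[0,0,0,0,1],[0,0,0,0,1],[0,0,0,0,1],[0,0,0,0,1],[0,0,0,0,1]]}}

```text
t: 50.1
eef_pos: [0.4258, -0.002, 0.0041]
tool_rot: [0.001, 0.711, 0.703, 0.0]
contact_force: [-1.8, -0.4, 10.8]
gripper_width: 0.216
grasp_force: 59.1
```

Emit:
{"method": "drive_tool", "body": {"series": [[0,0,-2,0,1],[0,0,-4,0,1],[0,0,-4,0,1],[0,0,-4,0,1],[0,0,-4,0,1],[0,0,-4,0,1],[0,0,0,0,1]]}}

```text
t: 50.8
eef_pos: [0.4284, -0.0013, 0.228]
tool_rot: [0.004, 0.711, 0.703, 0.003]
contact_force: [0.1, 0.8, -1.0]
gripper_width: 0.22
grasp_force: 59.3
```

```bash
python3 - <<'E'
from h import *
state();plan([.5279,.2085,.22],186.1)
E
```

```text
t 50.8 pos [ 0.4284 -0.0013  0.228 ] yaw 89.35 q [ 0.67  0.14 -0.87  2.08  0.14  0.97 -0.28] F [ 0.1  0.8 -1. ] w 0.22 g 59.3
t 50.8 pos [ 0.4284 -0.0013  0.228 ] yaw 89.35 q7 -0.278 -> tool cm [21.1   9.7   0.85] turn -96.75
```

Emit:
{"method": "drive_tool", "body": {"series": [[3,1.4,0,0,1],[3,1.4,0,0,1],[3,1.4,0,0,1],[3,1.4,0,0,1],[3,1.4,0,0,1],[3,1.4,0,0,1],[3,1.4,0,0,1],[0,0,0,-8,1]]}}

```text
t: 51.6
eef_pos: [0.5256, 0.2123, 0.2227]
tool_rot: [-0.001, 0.658, 0.753, 0.001]
contact_force: [-0.5, -0.2, -0.7]
gripper_width: 0.215
grasp_force: 59.2
```

Emit:
{"method": "drive_tool", "body": {"series": [[0,0,0,-8,1],[0,0,0,-8,1],[0,0,0,-8,1],[0,0,0,-8,1],[0,0,0,-8,1],[0,0,0,-8,1],[0,0,0,-8,1],[0,0,0,-8,1]]}}

```text
t: 52.4
eef_pos: [0.5251, 0.2067, 0.2222]
tool_rot: [-0.001, 0.159, 0.987, -0.0]
contact_force: [0.0, -0.0, -0.6]
gripper_width: 0.215
grasp_force: 59.2
```

Emit:
{"method": "drive_tool", "body": {"series": [[0,0,0,-8,1],[0,0,0,-8,1],[0,0,0,-8,1],[0,0,0,0,1],[0,0,0,0,1]]}}

```text
t: 52.9
eef_pos: [0.5253, 0.2069, 0.2225]
tool_rot: [-0.001, -0.045, 0.999, -0.0]
contact_force: [1.2, 0.2, -1.6]
gripper_width: 0.215
grasp_force: 59.2
```

```bash
python3 - <<'E'
from h import *
state();plan([.5279,.2085,.1],186.1)
E
```

```text
t 52.9 pos [0.5253 0.2069 0.2225] yaw -174.84 q [ 0.4   0.61 -1.24  1.78  0.61  1.21  0.65] F [ 1.2  0.2 -1.6] w 0.215 g 59.2
t 52.9 pos [0.5253 0.2069 0.2225] yaw -174.84 q7 0.649 -> tool cm [-0.29  0.14 12.25] turn -0.94
```

Emit:
{"method": "drive_tool", "body": {"series": [[-0.3,0.1,4,-0.9,1],[0,0,4,0,1],[0,0,4,0,1],[0,0,0,0,1],[0,0,0,0,1]]}}

```text
t: 53.4
eef_pos: [0.5284, 0.2087, 0.1038]
tool_rot: [-0.0, -0.054, 0.999, 0.0]
contact_force: [0.1, -0.3, -1.1]
gripper_width: 0.218
grasp_force: 59.1
```

```bash
python3 - <<'E'
from h import *
state();plan([.5279,.2085,.049],186.1)
E
```

```text
t 53.4 pos [0.5284 0.2087 0.1038] yaw -173.8 q [ 0.31  0.74 -1.11  1.87  0.77  1.04  0.55] F [ 0.1 -0.3 -1.1] w 0.218 g 59.1
t 53.4 pos [0.5284 0.2087 0.1038] yaw -173.8 q7 0.552 -> tool cm [ 0.05 -0.02  5.48] turn 0.10
```

Emit:
{"method": "drive_tool", "body": {"series": [[0,0,1.5,0,1],[0,0,1.5,0,1],[0,0,1.3,0,1],[0,0,1.0,0,1],[0,0,0,0,1],[0,0,0,0,1]]}}

```text
t: 54.0
eef_pos: [0.5285, 0.2085, 0.0499]
tool_rot: [-0.0, -0.055, 0.999, 0.0]
contact_force: [0.1, 0.6, -1.7]
gripper_width: 0.216
grasp_force: 59.8
```

Emit:
{"method": "drive_tool", "body": {"series": [[0,0,0,0,0.1],[0,0,0,0,0.1],[0,0,0,0,0.1],[0,0,-2,0,0.1],[0,0,-4,0,0.1],[0,0,-4,0,0.1],[0,0,-4,0,0.1],[0,0,-4,0,0.1]]}}

```text
t: 54.8
eef_pos: [0.5283, 0.2084, 0.232]
tool_rot: [0.0, -0.055, 0.998, -0.0]
contact_force: [1.2, 0.2, -0.3]
gripper_width: 0.452
grasp_force: 0.0
```

Emit:
{"method": "drive_tool", "body": {"series": [[0,-4,-3,0,0],[0,-4,-3,0,0],[0,-4,0,0,0],[0,-4,0,0,0],[0,-4,0,0,0],[0,-4,0,0,0],[0,0,0,0,0],[0,0,0,0,0]]}}

```text
t: 55.6
eef_pos: [0.5547, -0.0312, 0.2901]
tool_rot: [-0.0, -0.053, 0.999, 0.0]
contact_force: [-0.7, -0.1, 0.6]
gripper_width: 0.499
grasp_force: 0.0
```

```bash
python3 - <<'E'
from h import *
state(); a=imaging.read_camera('top'); c=cam('top')
for t in ('spatula','brush','scraper','scoop'): tool_pose(t,'top',z=.063)
for t,z in(('glass_cup',.04),('espresso_cup',.03)):
  for d in imaging.cut_out(t,'top')[:1]: print(t,ray('top',d['centre'],z,c).round(3),d['conf'])
b=imaging.read_camera('scene')
A=cv2.resize(a[150:300,150:510],(792,330),interpolation=cv2.INTER_CUBIC); B=cv2.resize(b[250:450,200:500],(400,267),interpolation=cv2.INTER_CUBIC)
B2=cv2.resize(b[130:280,160:380],(392,267),interpolation=cv2.INTER_CUBIC)
cv2.imwrite('pics/final.png',cv2.cvtColor(np.vstack([A,np.hstack([B,B2])]),cv2.COLOR_RGB2BGR))
E
```

```text
t 55.6 pos [ 0.5547 -0.0312  0.2901] yaw -173.88 q [ 0.9   0.54 -1.32  1.72  0.54  1.32  1.14] F [-0.7 -0.1  0.6] w 0.499 g 0.0
spatula none
brush top 0.98 origin [0.5153 0.3317] head -173.6 len 0.182 z-unc
scraper none
scoop top 0.79 origin [0.5223 0.2708] head 6.0 len 0.179 z-unc
glass_cup [0.688 0.171 0.04 ] 0.98
espresso_cup [ 0.464 -0.445  0.03 ] 0.89
```

View pics/final.png

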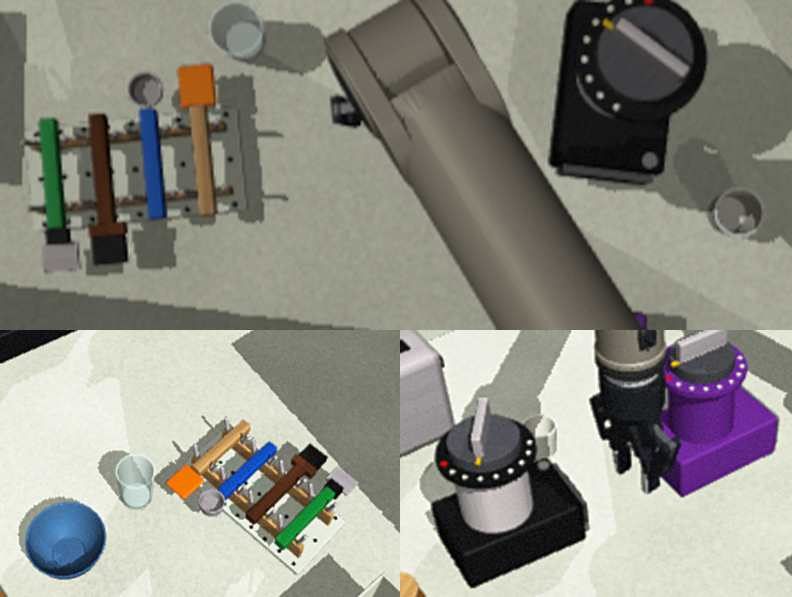

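All four tools lie in their own cradles, the ring stands at the third dot and the drawer is shut. Both cups stand where they were. Handing in.

```bash
python3 -c "from station import hand_in; print(hand_in())"
```

```text
the job is handed in; nothing more can be done
None
```

Handed in at about 56 s: ring closed to the red dot, then backed off to the third white dot; drawer shut; all four tools in their own cradles; both cups in place. While seating the drawer, the push at the stop peaked at 41 N sideways and 39 N upward at the wrist; I took this as fingertip contact, but the gripper body wasn't checked against its 40 N limit.

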